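# Rig the handset over the glass tub on the overhanging plank

## Task

We are setting up the pour test: lift the handset in its holder out of the desk base, plug the holder fully home in the socket at the plank's outer end (the end towards the glass tub), and let go of it. Then take the plank by its inner part and slide it straight out over the case's edge, without lifting it or letting it tip, until the black line across it is level with that edge and the handset stands above the tub. The loaded plank tips over if it is let go, so finish while still holding it there, level and still; do not shift the tub or the other things on the table.

Things in the scene. Friction and masses are not known exactly. Their poses are not given: they have to be found in the camera images.
- holder: Grey rugged handset standing on its long edge, fixed in a plug-in holder (one piece, 0.36 kg). Origin: centre of the underside of the aluminium shoulder (46 x 34 mm), which rests on a socket's rim when home. z up, x along the handset's length, y through its thickness. Below the origin a rectangular plug, 32 mm (x) by 20 mm (y), 21 mm long, foot chamfered; it fits either way round (half a turn)
- handset_top (a point): Middle of the handset's top edge, 89 mm above the holder's origin, axes as the holder's. The handset is 138 mm long (x), 15 mm thick (y); the upper 60 mm are free, below comes the holder's black clamp, 24 mm thick. Grip it here from above, across its thickness
- desk_base: Heavy dark metal desk base, fixed, 85 x 75 mm, 30 mm high, in which the holder stands at the start. Origin: centre of its underside; its socket is like the plank's, in the middle of the top (24 mm deep, long side along x); the holder pulls straight up out of it
- plank: Chipboard plank, pale wood-laminated faces, cork-brown raw edges, 56 mm wide (x), 440 mm long (y), 25 mm thick, 0.42 kg, lying flat and loose on the case, along its length. Origin: centre of its underside; -y points to the outer end (towards the tub), +y to the inner end, z up. Its inner part can be gripped from above across its 56 mm width, for instance 90 mm from the inner end (y = +130 mm)
- plank_socket (a point): Middle of the mouth of the plank's socket, on the top face, 45 mm from the outer end; axes as the plank's. A rectangular hole right through, 35 mm (x, across the plank) by 23 mm (y), mouth chamfered: 1.5 mm play each side of the plug, and the handset stands across the plank. The holder is home when its origin is here
- plank_line (a point): Middle of the black line across the plank, on its top face, 200 mm from the outer end, 3 mm wide and running down both sides; axes as the plank's. At the start it lies inside the case's edge
- case: Black transport case with aluminium edges, lying flat, fixed, 200 mm (x) by 360 mm (y), 150 mm high, top flat. Origin: centre of its underside; -y points outward, to the tub
- case_edge (a point): Middle of the top outer edge of the case (its -y edge); axes as the case's: the edge runs along x, -y is outward. With the line here the plank's overhang is 200 mm; loaded with the holder the plank starts to tip at 125 to 150 mm unless its inner part is held down
- tub: Open glass tub standing on the table beyond the case's outer edge, 150 mm across, 120 mm high, wall 5 mm. Origin: centre of its underside. Its rim is 30 mm lower than the plank's underside
- tub_rim (a point): Centre of the glass tub's mouth, at the height of the rim
- marker: Marker pen, 12 x 100 x 12 mm, lying on the case's top beside the plank, towards the outer edge and parallel to it lengthwise. Not to be moved
- jug: White plastic jug with grey handle, 200 mm high. Bystander
- jug_lid: White round lid with a black knob, 144 mm across, 46 mm high, on the table. Bystander
- keypad_phone: Small black keypad phone lying on the table, 125 x 52 x 18 mm. Bystander
- carton: Cardboard carton, 90 x 165 x 50 mm, with a dark band. Bystander
- spray_can: Metal spray can, 54 mm across, 170 mm high. Bystander
- tumbler: Drinking glass, 68 mm across, 100 mm high. Bystander

How it is judged:
By the outcome, as a careful person would: the job done as asked, in the order asked, and still so for the second after the job is handed in, while the arm keeps its last pose, push and grip.
It also fails if it takes over 72 s, if anything falls off the work surface, if the arm or the gripper's body presses on something with over 40 N, if the wrist force passes 120 N, or if a joint passes its speed limit or range.

## Robot

A 6-joint arm with a two-finger parallel gripper is mounted at the origin on the work surface. World frame = base frame: x ahead of the robot, y to its left, z up, the work surface at z = 0. Lengths are in mm, angles in rad, forces in N, time in s.
With the tool pointing down it reaches from about 300 to 875 mm from the base axis. Payload 4.2 kg.
Tool frame: the origin (TCP) lies at the very end of the fingers, on their centre line; the grasp point (between the pads) lies 19 mm behind it; z points along the fingers, y is the direction in which the jaws open and shut (so a half turn about z gives the same grasp; the last joint's range is limited). The gripper opens to 85 mm and grips with 20 to 120 N. Pads are 22 mm wide; open, the fingers measure 114 mm over their backs; the gripper's body (76 mm by 85 mm) begins 54 mm behind the grasp point. The pads swing forward as they close: fully open they stand 13 mm farther back than shut.
Start: joints at [1.098, 0.32, 1.565, -0, 1.257, -0.02], TCP at [251.558, 517.069, 231.338] pointing down, gripper open.
Joint ranges: [-3.11, 3.11], [-0.84, 2.01], [0.21, 2.61], [-1.34, 4.49], [0.05, 2.63], [-2.56, 2.56]. Speed limits (rad/s): [2.57, 2.57, 3.14, 3.14, 3.14, 3.14].

## Interface

Orientations are given as a rotation vector (axis times angle).
In Python, from rig import * gives the robot as it stands. The module is installed in compiled form; this text tells all that it offers.
- The arm moves only by the tool carry_out, never from a script. Its argument "targets" is a list that holds one entry, the list of rows, each a list of 7 numbers: the shift along the tool's x, y, z in units of 200 mm (1.0 is 200 mm), then the turn, a rotation vector about the tool's x, y, z in units of 0.5 rad (1.0 is 0.5 rad), then the opening, from 0 (shut) to 1 (fully open). In form: [[[dx, dy, dz, ax, ay, az, hand], ...]]. A call has 1 to 12 rows; each row is the pose to reach, as a shift and turn from the pose commanded when the call began, along the tool's axes at that moment; what a row does not reach only later rows make up. A row lasts 1/12 s, in which the tool goes at most 41.7 mm and 7.16 degrees, less where a joint would pass 70% of its speed; a pose out of reach is approached as far as the arm can. A call with a number of a shift or a turn outside -1 to 1 is refused whole. A call with a gripper value outside its range is refused whole. The fingers move at their own pace and stop on an object; "squeeze" is the grip in N (left out, the last holds). Time passes only in rows, so rows that repeat a pose let the fingers close. It gives the time, the measured TCP pose, the force and the opening at its end, in the units of the state.
- sense(): the state, without advancing time (a new reading comes with each control period).
- read_camera(name): name is "scene" or "top" or "wrist"; returns the picture (384x512x3 uint8, red, green, blue); there is no depth.
- camera_params(name): a dict with "fx", "fy", "cx", "cy" (pixels), "D" ([k1, k2, p1, p2, k3] as OpenCV has them; the pictures are not rectified), "world_to_cam" (4x4, takes a point from world to camera coordinates); the wrist camera has in their place "T_tool_cam" (4x4, takes a point from camera to tool coordinates, whose origin is the TCP and whose axes are the flange's). Camera axes: x right, y down, z forward; pixel columns grow to the right and rows downward; lengths in mm; the calibration is good to about 2 mm. A picture is of the moment at which its call begins: read the wrist's pose just before it. camera_params takes no time and is no camera call.
- finish_job(): hands the job in, once; it reports no verdict.
Trained networks look in the newest picture that a camera, given by its name, has taken for a name from the list of things; names that differ only in an ending like _2 or _b are one class to them, and where a whole thing is asked for, a point or a joint stands for the part that bears it (a point fixed in the world has none). Each returns a list of dicts, best first, with "score" (0 to 1); they miss things now and then, are a little off and sometimes report something else, mostly with a low value. They report only what shows in the picture. A call takes as long as a camera call.
- spot_in(camera, label): "at" ([x, y, z] in mm, in the coordinates of the camera as it stood for that picture, good to about 4 mm: the middle of the surface that is visible of it).
- pinpoint(camera, label): "at" ([x, y, z] in mm, in the coordinates of the camera as it stood for that picture, good to about 4 mm: a listed point, or the origin of a listed thing).
The state is a dict: "clock": time; "qpos": joint angles; "joint_vel": joint speeds; "tau": joint torques, N m; "tcp_pos": TCP position; "ee_rot": TCP orientation; "wrist_force": force on the tool from outside, world axes, zero at the start; "ft_torque": the same for the moment, N m; "gripper_width": finger opening in mm.
Only numpy, scipy, OpenCV 4.12 (cv2) and the standard library are available. Lean on these libraries where they do the work, as an engineer would, in place of code of your own. Each camera call takes 0.05 s, during which the arm holds its last target.

## Working session

There is one attempt and no reset: what is moved stays moved. The work goes in short steps, Python scripts to look and compute and a tool call to move; the robot and the scene stay as the last step left them, time stands still between calls to the robot, and variables do not carry over. Pictures are saved under pics/ and viewed, and the job is handed in when it is done.

Besides the shell and the picture viewer there is one more tool, called after "Emit:" by a JSON object that holds its "fn" and its "kwargs". carry_out: Moves the arm, as the interface text tells. Shifts and turns lie within -1 to 1; 1 stands for 200 mm of shift or 0.5 rad of turn. Its arguments: {"type":"object","properties":{"targets":{"type":"array","items":{"type":"array","items":{"type":"array","items":{"type":"number","minimum":-1,"maximum":1}}}},"squeeze":{"type":"number"}},"required":["targets"]}

```bash
mkdir -p pics; cat > h.py <<'E'
from rig import *
import numpy as np, cv2
from scipy.spatial.transform import Rotation as R
def T_tool(s=None):
    s=s or sense(); T=np.eye(4); T[:3,:3]=R.from_rotvec(s['ee_rot']).as_matrix(); T[:3,3]=s['tcp_pos']; return T
def c2w(name,T=None):
    p=camera_params(name)
    if name=='wrist': return (T if T is not None else T_tool())@np.array(p['T_tool_cam'])
    return np.linalg.inv(np.array(p['world_to_cam']))
def snap(name,fn):
    T=T_tool(); im=read_camera(name); cv2.imwrite('pics/'+fn,cv2.cvtColor(im,cv2.COLOR_RGB2BGR)); return im,c2w(name,T)
def W(M,a): return (M@np.r_[a,1])[:3]
def K(name):
    p=camera_params(name); return np.array([[p['fx'],0,p['cx']],[0,p['fy'],p['cy']],[0,0,1.]]),np.array(p['D'])
def onplane(name,M,uv,z):
    k,D=K(name); uv=np.array(uv,float).reshape(-1,1,2)
    n=cv2.undistortPoints(uv,k,D).reshape(-1,2); d=np.c_[n,np.ones(len(n))]@M[:3,:3].T; o=M[:3,3]
    return o+d*((z-o[2])/d[:,2])[:,None]
def proj(name,M,P):
    k,D=K(name); V=np.linalg.inv(M); rv=cv2.Rodrigues(V[:3,:3])[0]
    return cv2.projectPoints(np.array(P,float).reshape(-1,1,3),rv,V[:3,3],k,D)[0].reshape(-1,2)
E
python3 - <<'E'
from h import *
for n in ('scene','top','wrist'):
    im,M=snap(n,n+'0.png'); print(n,M[:3].round(2).tolist())
    if n=='wrist': continue
    for l in ['holder','handset_top','desk_base','plank','plank_socket','plank_line','case','case_edge','tub','tub_rim','marker']:
        r=pinpoint(n,l); print(l,[(W(M,q['at']).round(0).tolist(),round(q['score'],2)) for q in r[:2]])
s=sense();print(s['clock'],s['tcp_pos'],s['ee_rot'],s['wrist_force'])
E
```

```text
scene [[0.56, 0.68, -0.48, 1091.12], [0.83, -0.45, 0.32, -288.23], [-0.0, -0.58, -0.81, 1026.2]]
holder [([509.0, -8.0, 149.0], 0.21)]
handset_top [([479.0, -389.0, 121.0], 0.73)]
desk_base [([478.0, -388.0, 0.0], 0.69), ([719.0, -324.0, 0.0], 0.6)]
plank [([521.0, 173.0, 149.0], 0.64), ([517.0, 171.0, -2.0], 0.57)]
plank_socket [([521.0, 563.0, -2.0], 0.74), ([528.0, -2.0, 175.0], 0.63)]
plank_line [([525.0, 155.0, 173.0], 0.89)]
case [([516.0, 170.0, -3.0], 0.68)]
case_edge [([509.0, -6.0, 152.0], 0.93), ([594.0, 49.0, 149.0], 0.74)]
tub [([505.0, -155.0, 2.0], 0.59)]
tub_rim [([505.0, -156.0, 123.0], 0.63)]
marker [([595.0, 48.0, 145.0], 0.53), ([519.0, 171.0, -6.0], 0.4)]
top [[0.02, -1.0, 0.09, 430.86], [-1.0, -0.02, 0.01, 86.83], [-0.0, -0.09, -1.0, 1407.15]]
holder [([478.0, -391.0, 27.0], 0.72), ([473.0, -387.0, 122.0], 0.5)]
handset_top [([474.0, -391.0, 121.0], 0.76), ([508.0, -7.0, 148.0], 0.59)]
desk_base [([476.0, -391.0, -4.0], 0.56), ([520.0, 568.0, -2.0], 0.54)]
plank [([525.0, 177.0, 149.0], 0.59)]
plank_socket [([525.0, 2.0, 173.0], 0.93)]
plank_line [([523.0, 161.0, 174.0], 0.84)]
case [([516.0, 175.0, 1.0], 0.75), ([313.0, -195.0, 2.0], 0.45)]
case_edge [([510.0, -7.0, 145.0], 0.81)]
tub [([495.0, -158.0, -2.0], 0.64)]
tub_rim [([523.0, 159.0, 176.0], 0.32)]
marker [([593.0, 53.0, 153.0], 0.58)]
wrist [[0.44, 0.87, 0.24, 191.06], [0.9, -0.42, -0.12, 546.25], [0.0, 0.27, -0.96, 375.34]]
1.25 [251.55775903 517.070884   231.34077657] [7.05195278e-01 3.06140782e+00 1.47998298e-04] [ 0.40722987  0.20212058 -0.51537728]
```

View pics/scene0.png

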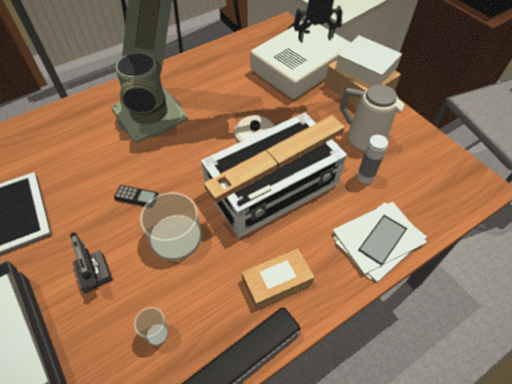

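View pics/top0.png

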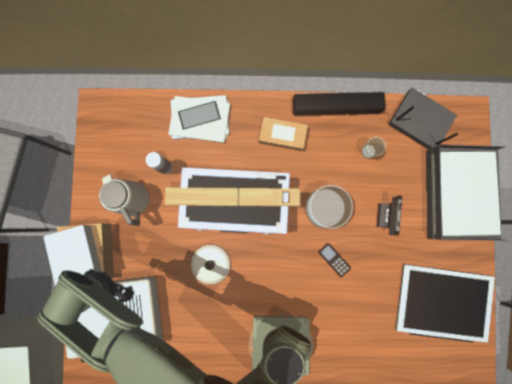

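View pics/wrist0.png

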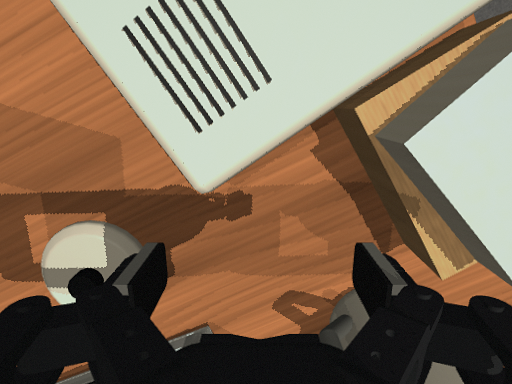

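```bash
cat >> h.py <<'E'
def pose(x,y,z,psi):
    a=np.radians(psi); T=np.eye(4)
    ydir=np.array([np.cos(a),np.sin(a),0]); zd=np.array([0,0,-1.]); T[:3,:3]=np.c_[np.cross(ydir,zd),ydir,zd]; T[:3,3]=[x,y,z]; return T
def rel(T0,T1,nd=4):
    D=np.linalg.inv(T0)@T1; return np.r_[D[:3,3]/200,R.from_matrix(D[:3,:3]).as_rotvec()/0.5].round(nd)
def apply(T0,r):
    D=np.eye(4); D[:3,3]=np.array(r[:3])*200; D[:3,:3]=R.from_rotvec(np.array(r[3:6])*.5).as_matrix(); return T0@D
def plan(targets,nd=4,T0=None):
    T=T_tool() if T0 is None else T0
    for t in targets:
        r=rel(T,pose(*t),nd); print(t,r.tolist(), 'rows>=',np.ceil(max(np.linalg.norm(r[:3])*200/41.7,np.linalg.norm(r[3:])*28.65/7.16)+.3)); T=apply(T,r)
E
python3 - <<'E'
from h import *
plan([(360,410,340,38),(430,240,400,10),(440,70,400,-18),(440,-110,370,-45),(450,-270,330,-72),(476,-375,310,-90)],3)
E
```

```text
(360, 410, 340, 38) [-0.722, -0.244, -0.543, 0.0, -0.0, 0.91] rows>= 5.0
(430, 240, 400, 10) [-0.885, -0.248, -0.3, 0.0, -0.0, 0.977] rows>= 5.0
(440, 70, 400, -18) [-0.846, -0.098, -0.0, 0.0, -0.0, 0.977] rows>= 5.0
(440, -110, 370, -45) [-0.856, 0.278, 0.149, -0.0, -0.0, 0.943] rows>= 5.0
(450, -270, 330, -72) [-0.53, 0.601, 0.2, -0.0, -0.0, 0.942] rows>= 5.0
(476, -375, 310, -90) [-0.039, 0.539, 0.1, -0.0, -0.0, 0.629] rows>= 3.0
```

Emit:
{"fn": "carry_out", "kwargs": {"targets": [[[-0.722,-0.244,-0.543,0,0,0.91,1],[-0.722,-0.244,-0.543,0,0,0.91,1],[-0.722,-0.244,-0.543,0,0,0.91,1],[-0.722,-0.244,-0.543,0,0,0.91,1],[-0.722,-0.244,-0.543,0,0,0.91,1],[-0.722,-0.244,-0.543,0,0,0.91,1]]]}}

```text
clock: 1.75
tcp_pos: [363.2, 408.6, 343.6]
ee_rot: [1.382, 2.817, 0.01]
wrist_force: [-0.1, -0.6, -0.4]
gripper_width: 85.4
```

Emit:
{"fn": "carry_out", "kwargs": {"targets": [[[-0.885,-0.248,-0.3,0,0,0.977,1],[-0.885,-0.248,-0.3,0,0,0.977,1],[-0.885,-0.248,-0.3,0,0,0.977,1],[-0.885,-0.248,-0.3,0,0,0.977,1],[-0.885,-0.248,-0.3,0,0,0.977,1],[-0.885,-0.248,-0.3,0,0,0.977,1],[-0.885,-0.248,-0.3,0,0,0.977,1]]]}}

```text
clock: 2.33
tcp_pos: [429.9, 239.7, 399.7]
ee_rot: [-2.021, -2.404, -0.001]
wrist_force: [0.4, 0.8, -0.1]
gripper_width: 85.8
```

```bash
python3 - <<'E'
from h import *
s=sense();print(s['clock'],s['tcp_pos'],s['joint_vel'].round(2),s['wrist_force'])
im,M=snap('wrist','w1.png')
for l in ['plank','plank_socket','plank_line','case_edge','case']:
    r=pinpoint('wrist',l); print(l,[(W(M,q['at']).round(0).tolist(),round(q['score'],2)) for q in r[:2]])
plan([(440,70,400,-18)],3)
E
```

```text
2.3333 [429.89283992 239.74852629 399.69540399] [ 0.04  0.02  0.02  0.01 -0.    0.  ] [ 0.38629869  0.77445887 -0.13756441]
plank [([524.0, 171.0, 152.0], 0.73), ([772.0, 4.0, -4.0], 0.44)]
plank_socket [([527.0, 3.0, 175.0], 0.94), ([287.0, 268.0, -2.0], 0.3)]
plank_line [([529.0, 162.0, 177.0], 0.68)]
case_edge [([512.0, -3.0, 154.0], 0.84)]
case [([515.0, 174.0, 4.0], 0.97)]
(440, 70, 400, -18) [-0.851, -0.098, -0.004, -0.003, 0.001, 0.982] rows>= 5.0
```

View pics/w1.png

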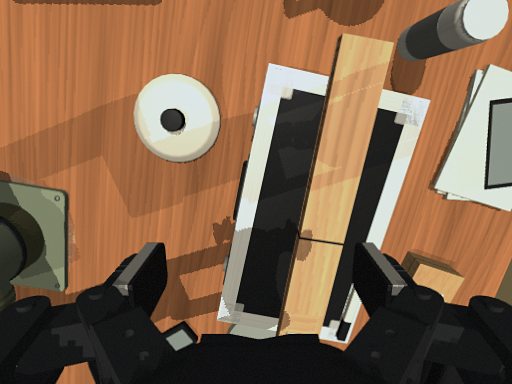

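```bash
python3 - <<'E'
from h import *
M=c2w('wrist')
print(onplane('wrist',M,[(342,34),(393,41),(300,237),(345,244),(323,240)],175).round(1).tolist())
print(onplane('wrist',M,[(269,64),(431,98),(218,317)],150).round(1).tolist())
im=cv2.imread('pics/w1.png'); cv2.imwrite('pics/w1z.png',cv2.resize(im[20:270,200:450],None,fx=2.4,fy=2.4,interpolation=cv2.INTER_CUBIC))
E
```

```text
[[492.7, 396.0, 175.0], [548.7, 399.3, 175.0], [497.3, 157.8, 175.0], [556.1, 158.4, 175.0], [527.0, 158.9, 175.0]]
[[421.2, 355.4, 150.0], [621.0, 352.8, 150.0], [410.9, 2.0, 150.0]]
```

View pics/w1z.png

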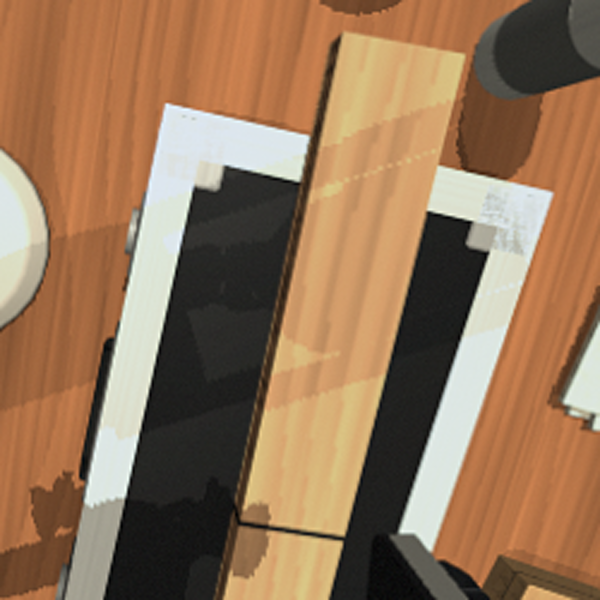

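Emit:
{"fn": "carry_out", "kwargs": {"targets": [[[-0.851,-0.098,0,0,0,0.977,1],[-0.851,-0.098,0,0,0,0.977,1],[-0.851,-0.098,0,0,0,0.977,1],[-0.851,-0.098,0,0,0,0.977,1],[-0.851,-0.098,0,0,0,0.977,1],[-0.851,-0.098,0,0,0,0.977,1],[-0.851,-0.098,0,0,0,0.977,1]]]}}

```text
clock: 3.22
tcp_pos: [440.1, 69.6, 399.8]
ee_rot: [-2.54, -1.847, -0.001]
wrist_force: [-0.4, -0.0, -0.1]
gripper_width: 85.8
```

```bash
python3 - <<'E'
from h import *
s=sense();print(s['clock'],s['tcp_pos'],s['joint_vel'].round(2),s['wrist_force'])
im,M=snap('wrist','w2.png')
for l in ['plank_socket','plank_line','case_edge','tub','handset_top']:
    r=pinpoint('wrist',l); print(l,[(W(M,q['at']).round(0).tolist(),round(q['score'],2)) for q in r[:2]])
plan([(440,-110,370,-45),(450,-270,330,-72),(476,-375,310,-90)],3)
E
```

```text
3.2167 [440.13832135  69.59400383 399.77222414] [ 0.03  0.   -0.    0.   -0.   -0.  ] [-0.35359463 -0.02011179 -0.11891578]
plank_socket [([524.0, 1.0, 175.0], 0.71)]
plank_line [([529.0, 161.0, 173.0], 0.82), ([512.0, -6.0, 150.0], 0.42)]
case_edge []
tub [([503.0, -156.0, -3.0], 0.96)]
handset_top []
(440, -110, 370, -45) [-0.857, 0.275, 0.149, -0.001, -0.0, 0.948] rows>= 5.0
(450, -270, 330, -72) [-0.53, 0.602, 0.2, 0.0, -0.0, 0.942] rows>= 5.0
(476, -375, 310, -90) [-0.039, 0.539, 0.1, 0.0, -0.0, 0.628] rows>= 3.0
```

View pics/w2.png

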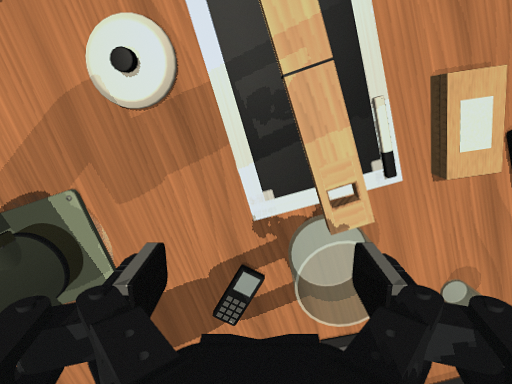

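```bash
python3 - <<'E'
from h import *
im=cv2.imread('pics/w2.png'); cv2.imwrite('pics/w2z.png',cv2.resize(im[40:240,240:420],None,fx=3,fy=3,interpolation=cv2.INTER_CUBIC))
E
```

```text
(no output)
```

View pics/w2z.png

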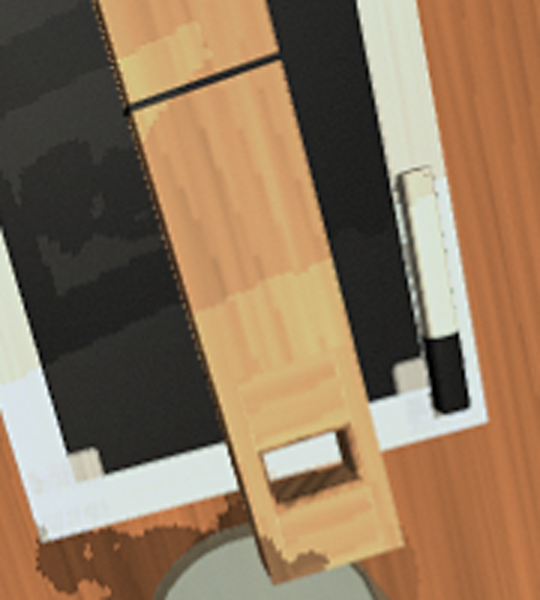

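Emit:
{"fn": "carry_out", "kwargs": {"targets": [[[-0.857,0.275,0.149,0,0,0.948,1],[-0.857,0.275,0.149,0,0,0.948,1],[-0.857,0.275,0.149,0,0,0.948,1],[-0.857,0.275,0.149,0,0,0.948,1],[-0.857,0.275,0.149,0,0,0.948,1],[-0.857,0.275,0.149,0,0,0.948,1]]]}}

```text
clock: 4.02
tcp_pos: [439.3, -113.5, 369.0]
ee_rot: [-2.906, -1.193, 0.003]
wrist_force: [-0.6, 0.6, 0.0]
gripper_width: 85.8
```

```bash
python3 - <<'E'
from h import *
s=sense();print(s['clock'],s['tcp_pos'],s['joint_vel'].round(2),s['wrist_force'])
im,M=snap('wrist','w3.png')
for l in ['holder','desk_base','handset_top']:
    r=pinpoint('wrist',l); print(l,[(W(M,q['at']).round(0).tolist(),round(q['score'],2)) for q in r[:2]])
plan([(450,-240,330,-72),(476,-340,310,-90)],3)
E
```

```text
4.0167 [ 439.30349419 -113.47622995  369.02143641] [ 0.06 -0.02 -0.01  0.05  0.02  0.04] [-0.56651309  0.57680566  0.03481149]
holder [([474.0, -390.0, 33.0], 0.76)]
desk_base [([476.0, -393.0, -3.0], 0.91)]
handset_top [([477.0, -389.0, 120.0], 0.88), ([527.0, 4.0, 174.0], 0.4)]
(450, -240, 330, -72) [-0.424, 0.497, 0.202, -0.0, -0.002, 0.941] rows>= 5.0
(476, -340, 310, -90) [-0.031, 0.515, 0.1, -0.0, 0.0, 0.628] rows>= 3.0
```

View pics/w3.png

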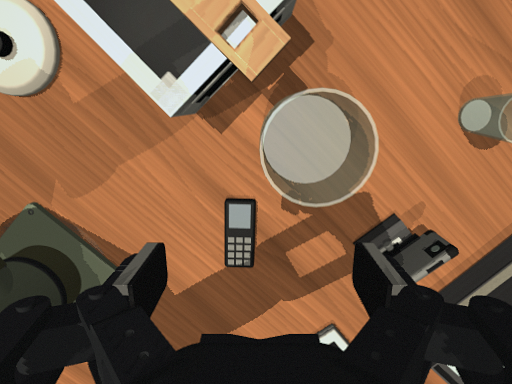

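```bash
python3 - <<'E'
from h import *
s={'tcp_pos':[440.138,69.594,399.772],'ee_rot':[-2.54,-1.847,-0.001]}
M=c2w('wrist',T_tool(s))
f=lambda L:[(240+(a-.5)/3,40+(b-.5)/3) for a,b in L]
print(onplane('wrist',M,f([(262,452),(350,428),(358,480),(272,503),(274,583),(403,545),(130,108),(281,57)]),175).round(1).tolist())
print(onplane('wrist',M,f([(45,540),(488,422)]),150).round(1).tolist())
M=c2w('wrist')
print(onplane('wrist',M,[(425,230),(458,247)],120).round(1).tolist())
E
```

```text
[[510.2, 14.1, 175.0], [546.6, 12.8, 175.0], [544.7, -9.6, 175.0], [508.6, -8.3, 175.0], [500.5, -43.1, 175.0], [556.3, -43.3, 175.0], [497.4, 156.6, 175.0], [555.0, 156.6, 175.0]]
[[411.3, -3.5, 150.0], [609.9, -11.3, 150.0]]
[[533.3, -336.3, 120.0], [550.6, -389.7, 120.0]]
```

Emit:
{"fn": "carry_out", "kwargs": {"targets": [[[-0.424,0.497,0.202,0,0,0.941,1],[-0.424,0.497,0.202,0,0,0.941,1],[-0.424,0.497,0.202,0,0,0.941,1],[-0.424,0.497,0.202,0,0,0.941,1],[-0.424,0.497,0.202,0,0,0.941,1],[-0.424,0.497,0.202,0,0,0.941,1]]]}}

```text
clock: 4.72
tcp_pos: [450.0, -240.3, 329.7]
ee_rot: [-3.101, -0.493, -0.0]
wrist_force: [-0.7, -0.1, -0.4]
gripper_width: 85.5
```

Emit:
{"fn": "carry_out", "kwargs": {"targets": [[[-0.031,0.515,0.1,0,0,0.628,1],[-0.031,0.515,0.1,0,0,0.628,1],[-0.031,0.515,0.1,0,0,0.628,1],[-0.031,0.515,0.1,0,0,0.628,1],[-0.031,0.515,0.1,0,0,0.628,1],[-0.031,0.515,0.1,0,0,0.628,1]]]}}

```text
clock: 5.22
tcp_pos: [475.8, -339.3, 310.7]
ee_rot: [-3.141, -0.003, -0.002]
wrist_force: [-0.2, -0.3, 0.6]
gripper_width: 85.0
```

```bash
python3 - <<'E'
from h import *
s=sense();print(s['clock'],s['tcp_pos'],s['joint_vel'].round(2),s['wrist_force'])
im,M=snap('wrist','w4.png')
for l in ['holder','desk_base','handset_top']:
    r=pinpoint('wrist',l); print(l,[(W(M,q['at']).round(0).tolist(),round(q['score'],2)) for q in r[:2]])
E
```

```text
5.2167 [ 475.78516641 -339.28136386  310.65127521] [ 0.   -0.01  0.   -0.   -0.    0.01] [-0.17690931 -0.27781555  0.58110624]
holder [([477.0, -391.0, 30.0], 0.78)]
desk_base [([475.0, -393.0, 2.0], 0.63)]
handset_top [([480.0, -389.0, 119.0], 0.98)]
```

View pics/w4.png

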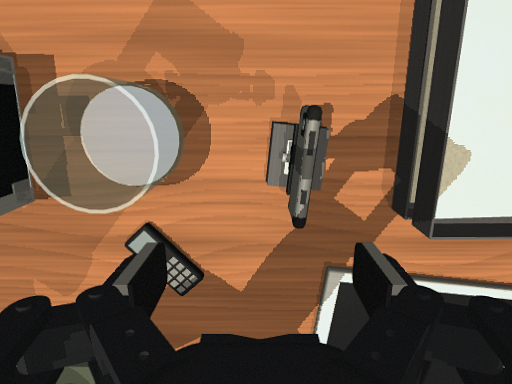

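```bash
python3 - <<'E'
from h import *
im=cv2.imread('pics/w4.png'); cv2.imwrite('pics/w4z.png',cv2.resize(im[90:240,250:350],None,fx=4,fy=4,interpolation=cv2.INTER_CUBIC))
E
```

```text
(no output)
```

View pics/w4z.png

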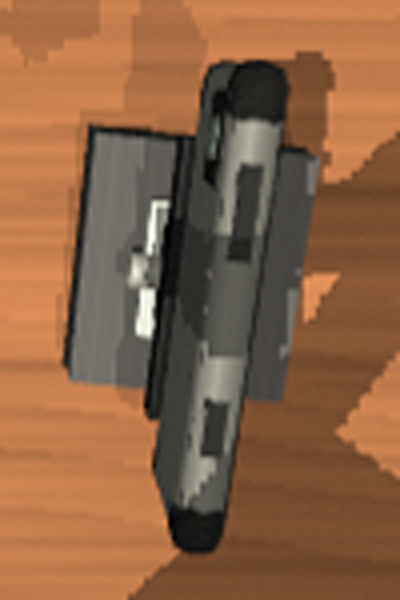

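```bash
python3 - <<'E'
from h import *
M=c2w('wrist')
f=lambda L:[(250+(a-.5)/4,90+(b-.5)/4) for a,b in L]
def yaw(P): d=P[0]-P[1]; return np.degrees(np.arctan2(d[1],d[0])).round(2)
P=onplane('wrist',M,f([(250,130),(202,500),(258,62),(195,552)]),119);print(P.round(1),yaw(P),P[2:].mean(0))
P=onplane('wrist',M,f([(318,155),(283,402)]),30);print(P.round(1),yaw(P))
P=onplane('wrist',M,f([(92,127),(66,370)]),30);print(P.round(1),yaw(P))
E
```

```text
[[ 527.9 -396.1  119. ]
 [ 425.4 -387.   119. ]
 [ 545.1 -397.4  119. ]
 [ 409.7 -385.6  119. ]] -5.03 [ 477.39101415 -391.48502698  119.        ]
[[ 515.4 -433.8   30. ]
 [ 430.2 -426.5   30. ]] -4.89
[[ 524.4 -358.5   30. ]
 [ 441.7 -350.3   30. ]] -5.6
```

```bash
python3 - <<'E'
from h import *
plan([(477.5,-390.5,150,-95.1),(477.5,-390.5,70,-95.1)],3)
E
```

```text
(477.5, -390.5, 150, -95.1) [0.009, 0.253, 0.804, 0.001, -0.003, 0.179] rows>= 5.0
(477.5, -390.5, 70, -95.1) [0.0, -0.0, 0.4, -0.0, 0.0, 0.0] rows>= 3.0
```

Emit:
{"fn": "carry_out", "kwargs": {"targets": [[[0.009,0.253,0.804,0.001,-0.003,0.179,1],[0.009,0.253,0.804,0.001,-0.003,0.179,1],[0.009,0.253,0.804,0.001,-0.003,0.179,1],[0.009,0.253,0.804,0.001,-0.003,0.179,1],[0.009,0.253,0.804,0.001,-0.003,0.179,1],[0.009,0.253,0.804,0.001,-0.003,0.179,1],[0.009,0.253,0.804,0.001,-0.003,0.179,1]]]}}

```text
clock: 6.0
tcp_pos: [478.0, -391.9, 151.1]
ee_rot: [3.137, -0.142, 0.002]
wrist_force: [-0.6, -0.6, -0.4]
gripper_width: 85.8
```

```bash
python3 - <<'E'
from h import *
s=sense();print(s['tcp_pos'],s['ee_rot'])
im,M=snap('wrist','w5.png')
plan([(477.5,-390.5,70,-95.1)],3)
E
```

```text
[ 478.0126825  -391.9228339   151.07017536] [ 3.13741469e+00 -1.42475718e-01  1.72408570e-03]
(477.5, -390.5, 70, -95.1) [-0.007, -0.009, 0.41, 0.004, -0.006, -0.003] rows>= 3.0
```

View pics/w5.png

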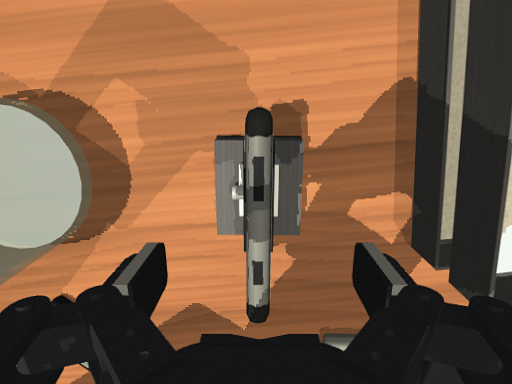

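Emit:
{"fn": "carry_out", "kwargs": {"targets": [[[0,0,0.2,0,0,0,1],[0,0,0.4,0,0,0,1],[0,0,0.4,0,0,0,1],[0,0,0.4,0,0,0,1],[0,0,0.4,0,0,0,0],[0,0,0.4,0,0,0,0],[0,0,0.4,0,0,0,0],[0,0,0.4,0,0,0,0],[0,0,0.4,0,0,0,0],[0,0,0.4,0,0,0,0],[0,0,0.4,0,0,0,0],[0,0,0.4,0,0,0,0]]], "squeeze": 60}}

```text
clock: 7.05
tcp_pos: [477.1, -392.0, 69.6]
ee_rot: [-3.138, 0.143, 0.001]
wrist_force: [-0.6, 1.6, 5.3]
gripper_width: 14.1
```

Emit:
{"fn": "carry_out", "kwargs": {"targets": [[[0,0,0,0,0,0,0],[0,0,0,0,0,0,0],[0,0,0,0,0,0,0],[0,0,0,0,0,0,0]]]}}

```text
clock: 7.38
tcp_pos: [477.1, -392.0, 69.6]
ee_rot: [-3.138, 0.143, 0.001]
wrist_force: [-0.9, 0.8, 6.0]
gripper_width: 14.5
```

```bash
python3 - <<'E'
from h import *
s=sense();print(s['tcp_pos'],s['ee_rot'],s['wrist_force'],s['gripper_width'],s['ft_torque'])
im,M=snap('wrist','w6.png')
for l in ['holder','handset_top']:
    r=pinpoint('wrist',l); print(l,[(W(M,q['at']).round(0).tolist(),round(q['score'],2)) for q in r[:2]])
E
```

```text
[ 477.12070818 -391.96958948   69.6325993 ] [-3.13829778e+00  1.43142054e-01  1.13275765e-03] [-0.94071939  0.84895623  6.01728652] 14.484790521441054 [0.11104402 0.15940278 0.0457962 ]
holder [([475.0, -390.0, 32.0], 0.77)]
handset_top [([480.0, -390.0, 118.0], 0.91)]
```

View pics/w6.png

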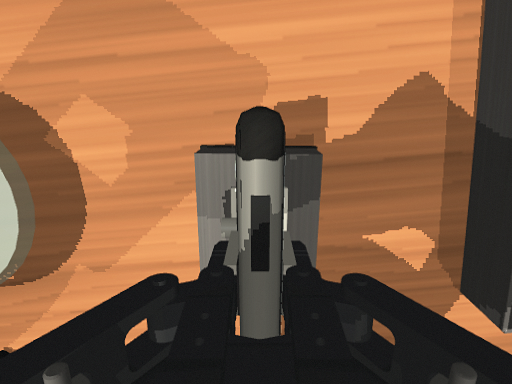

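Emit:
{"fn": "carry_out", "kwargs": {"targets": [[[0,0,-0.05,0,0,0,0],[0,0,-0.1,0,0,0,0],[0,0,-0.15,0,0,0,0],[0,0,-0.3,0,0,0,0],[0,0,-0.5,0,0,0,0],[0,0,-0.7,0,0,0,0],[0,0,-0.9,0,0,0,0],[0,0,-1,0,0,0,0],[0,0,-1,0,0,0,0],[0,0,-1,0,0,0,0]]]}}

```text
clock: 8.37
tcp_pos: [477.1, -391.9, 269.9]
ee_rot: [3.138, -0.143, 0.0]
wrist_force: [0.8, -0.4, -4.9]
gripper_width: 14.5
```

```bash
python3 - <<'E'
from h import *
s=sense();print(s['clock'],s['tcp_pos'],s['ee_rot'],s['wrist_force'],s['gripper_width'],s['ft_torque'])
im,M=snap('wrist','w7.png')
T=T_tool()
for n in ['wrist','scene','top']:
  if n!='wrist': im,M=snap(n,n+'7.png')
  for l in ['holder','handset_top']:
    r=pinpoint(n,l); print(n,l,[(W(np.linalg.inv(T)@M,q['at']).round(1).tolist(),round(q['score'],2)) for q in r[:2]])
plan([(485,-260,275,-93),(505,-110,275,-91),(527,2,280,-89)],3)
E
```

```text
8.3667 [ 477.1001396  -391.92375591  269.91338219] [ 3.13764006e+00 -1.43239627e-01  1.97032269e-04] [ 0.75464703 -0.4158601  -4.86803458] 14.454100489529885 [-0.01464696 -0.0025458  -0.01833982]
wrist holder [([-0.0, -1.9, 34.0], 0.78)]
wrist handset_top [([2.3, -2.6, -52.2], 0.63)]
scene holder [([-1.4, 2.7, 42.5], 0.78)]
scene handset_top [([-3.1, -3.2, -48.0], 0.61)]
top holder [([4.0, 1.3, 42.0], 0.87)]
top handset_top [([-43.0, -953.5, 270.8], 0.59), ([-4.0, -2.3, -49.7], 0.56)]
(485, -260, 275, -93) [-0.02, -0.66, -0.034, -0.003, 0.006, -0.078] rows>= 4.0
(505, -110, 275, -91) [0.06, -0.754, -0.0, -0.0, -0.0, -0.07] rows>= 4.0
(527, 2, 280, -89) [0.101, -0.562, -0.025, 0.0, -0.0, -0.069] rows>= 4.0
```

View pics/scene7.png

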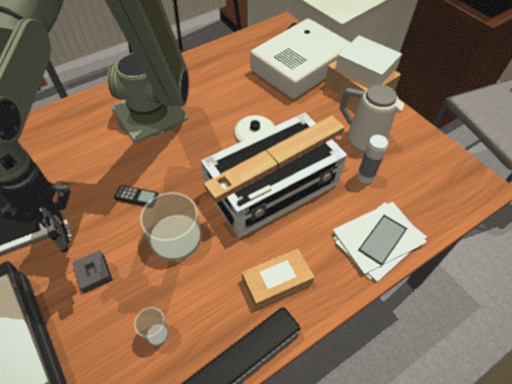

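View pics/w7.png

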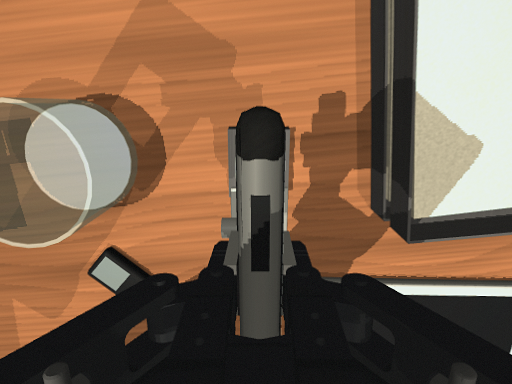

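Emit:
{"fn": "carry_out", "kwargs": {"targets": [[[-0.02,-0.66,-0.034,0,0,-0.078,0],[-0.02,-0.66,-0.034,0,0,-0.078,0],[-0.02,-0.66,-0.034,0,0,-0.078,0],[-0.02,-0.66,-0.034,0,0,-0.078,0],[-0.02,-0.66,-0.034,0,0,-0.078,0]]]}}

```text
clock: 9.23
tcp_pos: [485.4, -257.5, 276.3]
ee_rot: [-3.14, 0.076, 0.001]
wrist_force: [0.6, -0.9, -3.1]
gripper_width: 14.6
```

Emit:
{"fn": "carry_out", "kwargs": {"targets": [[[0.06,-0.754,0,0,0,-0.07,0],[0.06,-0.754,0,0,0,-0.07,0],[0.06,-0.754,0,0,0,-0.07,0],[0.06,-0.754,0,0,0,-0.07,0],[0.06,-0.754,0,0,0,-0.07,0]]]}}

```text
clock: 9.65
tcp_pos: [505.7, -106.7, 275.8]
ee_rot: [-3.139, 0.021, 0.002]
wrist_force: [0.4, 0.2, -4.7]
gripper_width: 14.6
```

```bash
python3 - <<'E'
from h import *
s=sense();print(s['clock'],s['tcp_pos'],s['ee_rot'],s['wrist_force'],s['gripper_width'],s['ft_torque'])
im,M=snap('wrist','w8.png')
for n in ['wrist','scene','top']:
  if n!='wrist': im,M=snap(n,n+'8.png')
  for l in ['plank_socket','case_edge']:
    r=pinpoint(n,l); print(n,l,[(W(M,q['at']).round(1).tolist(),round(q['score'],2)) for q in r[:2]])
plan([(527.5,2,270,-89)],3)
E
```

```text
9.65 [ 505.70196549 -106.71209853  275.80298694] [-3.13855931e+00  2.09750867e-02  1.52780457e-03] [ 0.37933541  0.22147116 -4.6608764 ] 14.573236689519966 [-0.00067096  0.03982066  0.03220779]
wrist plank_socket []
wrist case_edge [([510.7, -5.2, 154.4], 0.88)]
scene plank_socket []
scene case_edge [([507.7, -6.2, 153.8], 0.73)]
top plank_socket [([525.4, 3.2, 172.2], 0.93)]
top case_edge [([506.8, -6.6, 146.6], 0.91)]
(527.5, 2, 270, -89) [0.102, -0.568, 0.029, -0.001, 0.003, -0.072] rows>= 4.0
```

View pics/w8.png

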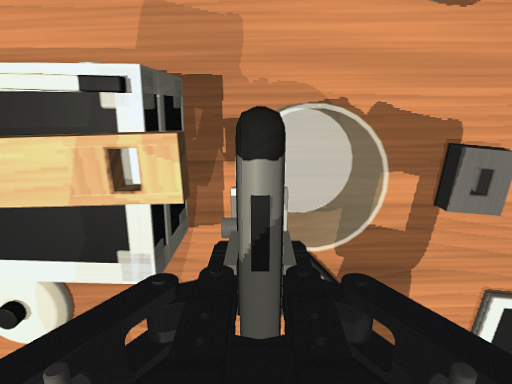

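View pics/top8.png

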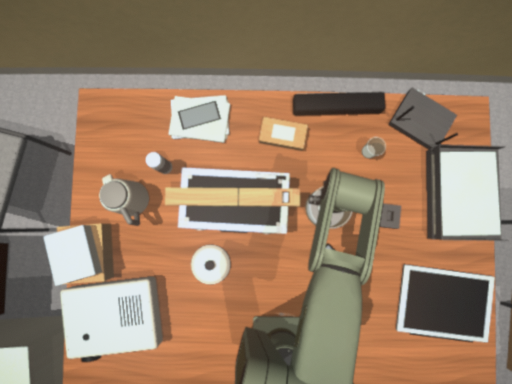

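```bash
python3 - <<'E'
from h import *
im=cv2.imread('pics/w8.png'); 
a=cv2.resize(im[120:220,90:200],None,fx=5,fy=5,interpolation=cv2.INTER_CUBIC)
cv2.imwrite('pics/w8a.png',a)
cv2.imwrite('pics/w8b.png',cv2.resize(im[130:220,425:512],None,fx=5,fy=5,interpolation=cv2.INTER_CUBIC))
E
```

```text
(no output)
```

View pics/w8a.png

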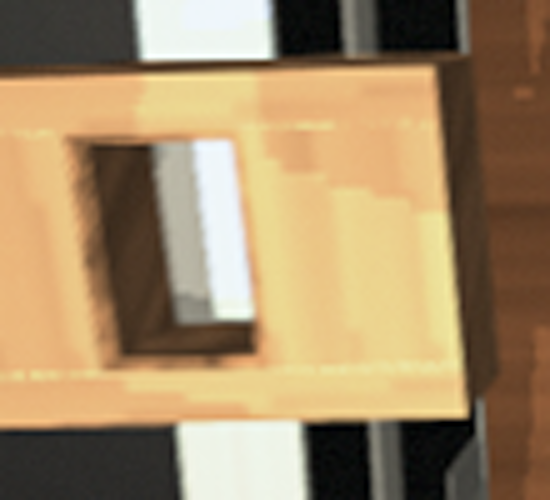

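View pics/w8b.png

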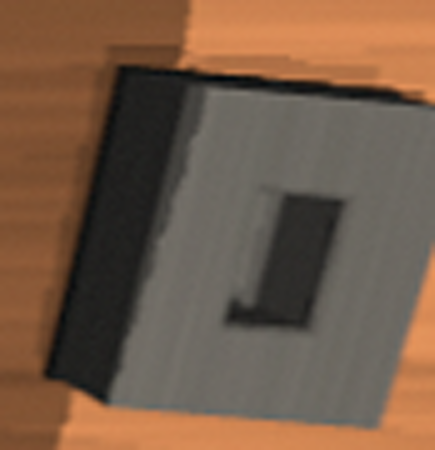

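```bash
python3 - <<'E'
from h import *
s={'tcp_pos':[505.70,-106.71,275.80],'ee_rot':[-3.13856,0.020975,0.001528]}
M=c2w('wrist',T_tool(s))
f=lambda L,x,y:[(x+(a-2)/5,y+(b-2)/5) for a,b in L]
P=onplane('wrist',M,f([(70,138),(240,138),(260,358),(110,364),(437,66),(468,417)],90,120),175);print(P.round(1).tolist(),P[:4].mean(0).round(1),P[4:].mean(0))
P=onplane('wrist',M,f([(265,187),(348,197),(308,328),(222,325),(192,83),(380,428),(110,403)],425,130),30);print(P.round(1).tolist(),P[:4].mean(0).round(1))
E
```

```text
[[545.4, 14.5, 175.0], [545.0, -12.3, 175.0], [509.3, -11.4, 175.0], [508.6, 13.4, 175.0], [555.6, -44.2, 175.0], [498.9, -44.5, 175.0]] [527.1   1.  175. ] [527.21786811 -44.37082374 175.        ]
[[496.6, -383.9, 30.0], [493.7, -406.0, 30.0], [459.0, -401.9, 30.0], [460.1, -378.9, 30.0], [523.2, -360.8, 30.0], [431.0, -426.6, 30.0], [439.1, -352.4, 30.0]] [ 477.4 -392.7   30. ]
```

```bash
python3 - <<'E'
from h import *
plan([(527,1.5,250,-89)],3)
E
```

```text
(527, 1.5, 250, -89) [0.1, -0.565, 0.129, -0.001, 0.003, -0.072] rows>= 4.0
```

Emit:
{"fn": "carry_out", "kwargs": {"targets": [[[0.05,-0.3,0.0,0,0.003,-0.04,0],[0.1,-0.565,0.06,0,0.003,-0.072,0],[0.1,-0.565,0.129,0,0.003,-0.072,0],[0.1,-0.565,0.129,0,0.003,-0.072,0],[0.1,-0.565,0.129,0,0.003,-0.072,0],[0.1,-0.565,0.129,0,0.003,-0.072,0],[0.1,-0.565,0.129,0,0.003,-0.072,0]]]}}

```text
clock: 10.68
tcp_pos: [527.3, 1.4, 250.6]
ee_rot: [-3.141, -0.027, -0.002]
wrist_force: [0.4, -1.3, -2.5]
gripper_width: 14.6
```

```bash
python3 - <<'E'
from h import *
s=sense();print(s['clock'],s['tcp_pos'],s['ee_rot'],s['wrist_force'],s['gripper_width'],s['ft_torque'])
im,M=snap('wrist','w9.png'); im2,M2=snap('scene','scene9.png')
cv2.imwrite('pics/s9z.png',cv2.resize(cv2.imread('pics/scene9.png')[100:250,160:360],None,fx=4,fy=4,interpolation=cv2.INTER_CUBIC))
plan([(527,1.5,250,-89)],4)
E
```

```text
10.6833 [527.2520599   1.43342   250.6462313] [-3.14135406e+00 -2.74265557e-02 -1.91453213e-03] [ 0.42840511 -1.26609836 -2.52483854] 14.618024598537849 [-0.03747778  0.03907393 -0.04800351]
(527, 1.5, 250, -89) [-0.001, -0.0006, 0.0036, -0.0007, -0.0028, -0.0009] rows>= 1.0
```

View pics/w9.png

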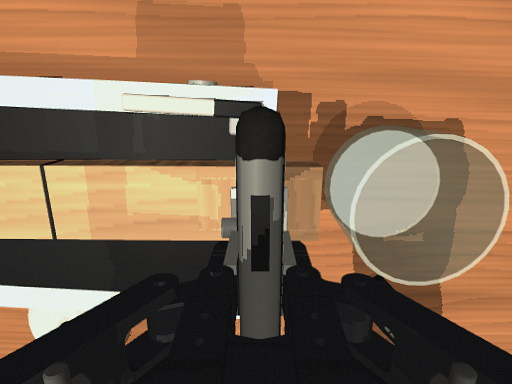

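View pics/s9z.png

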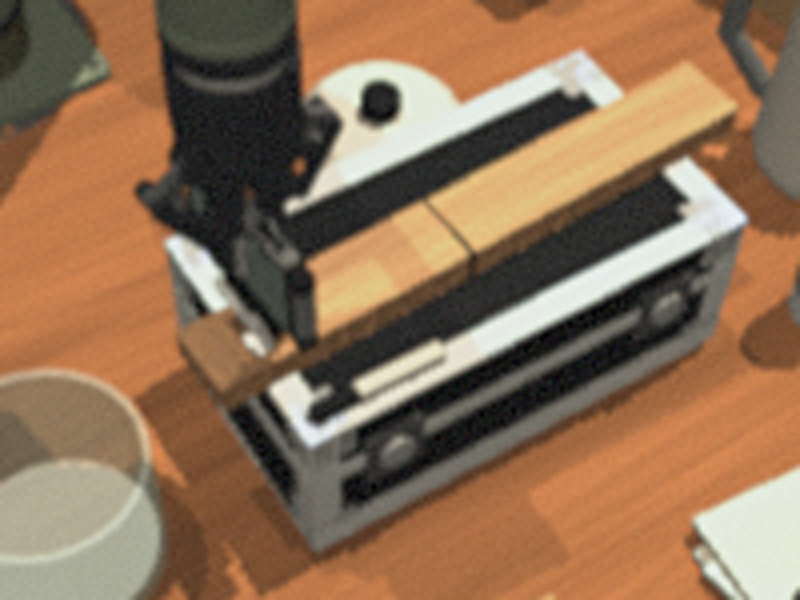

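Emit:
{"fn": "carry_out", "kwargs": {"targets": [[[0,0,0.04,0,0,0,0],[0,0,0.06,0,0,0,0],[0,0,0.075,0,0,0,0],[0,0,0.085,0,0,0,0],[0,0,0.095,0,0,0,0],[0,0,0.105,0,0,0,0],[0,0,0.11,0,0,0,0],[0,0,0.11,0,0,0,0]]]}}

```text
clock: 11.45
tcp_pos: [526.9, 2.6, 227.8]
ee_rot: [-3.141, -0.03, 0.0]
wrist_force: [-0.6, -0.2, -3.2]
gripper_width: 14.7
```

```bash
python3 - <<'E'
from h import *
s=sense();print(s['clock'],s['tcp_pos'],s['ee_rot'],s['wrist_force'],s['gripper_width'],s['ft_torque'])
E
```

```text
11.45 [526.85914931   2.60485434 227.84069764] [-3.14077890e+00 -2.96906178e-02  4.66691157e-04] [-0.60393548 -0.24566443 -3.21633815] 14.719177628705943 [ 0.00823827 -0.01462257 -0.03104064]
```

Emit:
{"fn": "carry_out", "kwargs": {"targets": [[[0,0,0.015,0,0,0,0],[0,0,0.03,0,0,0,0],[0,0,0.04,0,0,0,0],[0,0,0.05,0,0,0,0],[0,0,0.06,0,0,0,0],[0,0,0.066,0,0,0,0],[0,0,0.066,0,0,0,0],[0,0,0.066,0,0,0,0]]]}}

```text
clock: 12.12
tcp_pos: [527.0, 2.5, 214.9]
ee_rot: [-3.141, -0.03, -0.0]
wrist_force: [-0.4, -0.3, -4.2]
gripper_width: 14.5
```

```bash
python3 - <<'E'
from h import *
s=sense();print(s['clock'],s['tcp_pos'],s['ee_rot'],s['wrist_force'],s['gripper_width'],s['ft_torque'])
im,M=snap('wrist','w10.png'); im2,M2=snap('scene','scene10.png')
cv2.imwrite('pics/s10z.png',cv2.resize(cv2.imread('pics/scene10.png')[100:250,160:360],None,fx=4,fy=4,interpolation=cv2.INTER_CUBIC))
E
```

```text
12.1167 [527.0079266    2.54602797 214.86783186] [-3.14083234e+00 -2.95370350e-02 -3.49058028e-04] [-0.37897953 -0.33815387 -4.18762355] 14.487213166495373 [-0.01407742  0.01750086 -0.01660002]
```

View pics/s10z.png

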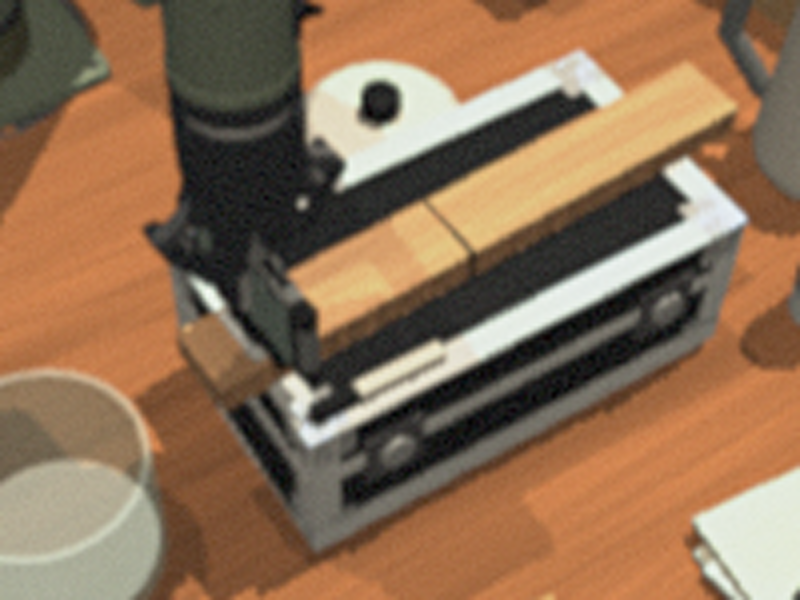

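Emit:
{"fn": "carry_out", "kwargs": {"targets": [[[0,0,0.004,0,0,0,0],[0,0,0.008,0,0,0,0],[0,0,0.01,0,0,0,0],[0,0,0.01,0,0,0,0]]]}}

```text
clock: 12.55
tcp_pos: [527.2, 2.6, 214.6]
ee_rot: [-3.141, -0.03, -0.003]
wrist_force: [-2.6, 1.2, 6.3]
gripper_width: 14.1
```

Emit:
{"fn": "carry_out", "kwargs": {"targets": [[[0,0,0,0,0,0,0.5],[0,0,0,0,0,0,1],[0,0,0,0,0,0,1],[0,0,0,0,0,0,1],[0,0,0,0,0,0,1],[0,0,0,0,0,0,1],[0,0,-0.1,0,0,0,1],[0,0,-0.3,0,0,0,1],[0,0,-0.5,0,0,0,1],[0,0,-0.6,0,0,0,1],[0,0,-0.6,0,0,0,1],[0,0,-0.6,0,0,0,1]]]}}

```text
clock: 13.55
tcp_pos: [527.3, 2.4, 333.9]
ee_rot: [-3.141, -0.03, -0.004]
wrist_force: [-0.5, 0.1, -0.4]
gripper_width: 85.4
```

```bash
python3 - <<'E'
from h import *
s=sense();print(s['clock'],s['tcp_pos'],s['ee_rot'],s['wrist_force'],s['gripper_width'],s['ft_torque'])
im,M=snap('wrist','w11.png'); 
for n in ['wrist','scene','top']:
  if n!='wrist': im,M=snap(n,n+'11.png')
  for l in ['holder','handset_top','plank_line','plank','plank_socket']:
    r=pinpoint(n,l); print(n,l,[(W(M,q['at']).round(1).tolist(),round(q['score'],2)) for q in r[:1]])
plan([(525,110,350,-62),(522,240,350,-35),(518,290,330,-10),(522,303,260,1)],3)
E
```

```text
13.55 [527.32967268   2.44711088 333.85557271] [-3.14090221 -0.02951761 -0.00421452] [-0.5315773   0.06916251 -0.41734579] 85.43084059950755 [-0.03003723  0.00665508  0.01773982]
wrist holder [([527.5, 1.4, 177.2], 0.79)]
wrist handset_top [([525.4, 5.8, 263.6], 0.56)]
wrist plank_line [([529.1, 157.5, 173.8], 0.72)]
wrist plank [([525.8, 174.7, 154.1], 0.58)]
wrist plank_socket []
scene holder [([529.3, 2.6, 176.9], 0.75)]
scene handset_top [([287.7, 260.6, -3.7], 0.72)]
scene plank_line [([528.6, 156.1, 174.3], 0.94)]
scene plank [([519.1, 173.0, 147.8], 0.66)]
scene plank_socket [([528.2, 2.4, 173.9], 0.89)]
top holder [([527.9, 2.6, 171.8], 0.43)]
top handset_top [([524.1, 0.4, 264.0], 0.68)]
top plank_line [([523.2, 161.1, 177.4], 0.68)]
top plank [([524.3, 179.8, 149.4], 0.81)]
top plank_socket [([528.1, 3.8, 174.2], 0.96)]
(525, 110, 350, -62) [0.001, -0.538, -0.085, -0.001, -0.001, -0.94] rows>= 5.0
(522, 240, 350, -35) [0.291, -0.581, -0.0, -0.0, 0.0, -0.942] rows>= 5.0
(518, 290, 330, -10) [0.194, -0.16, 0.1, -0.0, 0.0, -0.873] rows>= 4.0
(522, 303, 260, 1) [0.067, 0.009, 0.35, -0.0, -0.0, -0.384] rows>= 3.0
```

View pics/w11.png

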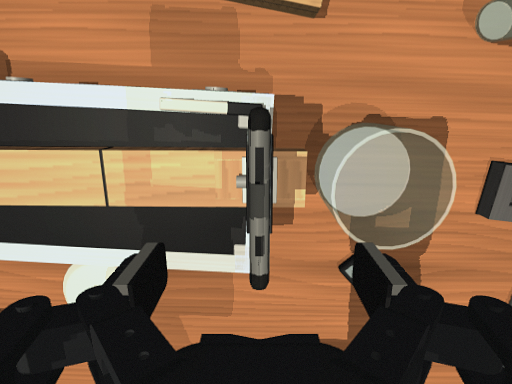

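Emit:
{"fn": "carry_out", "kwargs": {"targets": [[[0,-0.1,-0.085,0,0,-0.2,1],[0.001,-0.538,-0.085,0,0,-0.94,1],[0.001,-0.538,-0.085,0,0,-0.94,1],[0.001,-0.538,-0.085,0,0,-0.94,1],[0.001,-0.538,-0.085,0,0,-0.94,1],[0.001,-0.538,-0.085,0,0,-0.94,1]]]}}

```text
clock: 14.95
tcp_pos: [525.1, 110.1, 349.9]
ee_rot: [3.049, 0.757, -0.0]
wrist_force: [0.3, -0.5, 0.2]
gripper_width: 85.7
```

Emit:
{"fn": "carry_out", "kwargs": {"targets": [[[0.291,-0.581,0,0,0,-0.942,1],[0.291,-0.581,0,0,0,-0.942,1],[0.291,-0.581,0,0,0,-0.942,1],[0.291,-0.581,0,0,0,-0.942,1],[0.291,-0.581,0,0,0,-0.942,1],[0.291,-0.581,0,0,0,-0.942,1]]]}}

```text
clock: 15.45
tcp_pos: [522.2, 238.8, 349.8]
ee_rot: [2.79, 1.443, -0.001]
wrist_force: [0.2, -0.4, 0.5]
gripper_width: 85.3
```

Emit:
{"fn": "carry_out", "kwargs": {"targets": [[[0.194,-0.16,0.1,0,0,-0.873,1],[0.194,-0.16,0.1,0,0,-0.873,1],[0.194,-0.16,0.1,0,0,-0.873,1],[0.194,-0.16,0.1,0,0,-0.873,1],[0.194,-0.16,0.1,0,0,-0.873,1],[0.194,-0.16,0.1,0,0,-0.873,1]]]}}

```text
clock: 15.95
tcp_pos: [518.5, 288.3, 330.4]
ee_rot: [2.413, 2.012, 0.001]
wrist_force: [0.9, -0.4, -0.9]
gripper_width: 85.4
```

```bash
python3 - <<'E'
from h import *
s=sense();print(s['clock'],s['tcp_pos'],s['ee_rot'],s['wrist_force'],s['gripper_width'],s['qpos'])
im,M=snap('wrist','w12.png'); 
im,M=snap('top','top12.png'); im,M=snap('scene','scene12.png')
plan([(522,303,240,1)],3)
E
```

```text
15.95 [518.53240885 288.29732026 330.35576977] [2.41292885e+00 2.01164466e+00 9.40069552e-04] [ 0.89010109 -0.43499825 -0.89270569] 85.40942732003471 [4.88032983e-01 3.07204986e-01 1.33705225e+00 1.96391126e-05
 1.49672800e+00 6.68925507e-01]
(522, 303, 240, 1) [0.072, 0.006, 0.452, 0.001, -0.001, -0.391] rows>= 3.0
```

View pics/w12.png

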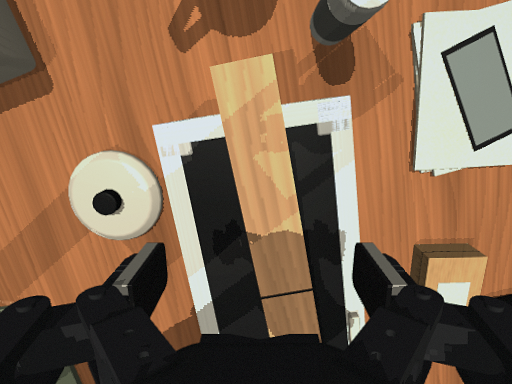

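View pics/top12.png

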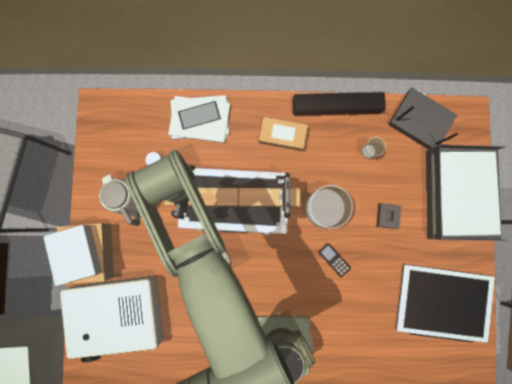

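View pics/scene12.png

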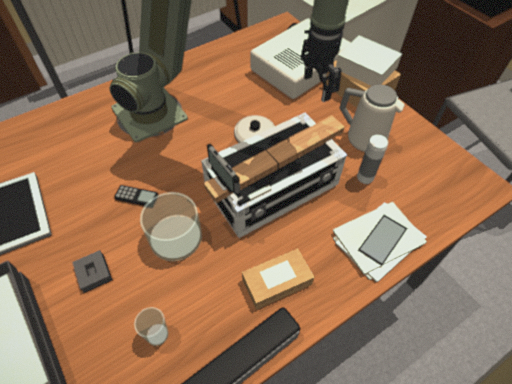

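```bash
python3 - <<'E'
from h import *
M=c2w('wrist')
im=cv2.imread('pics/w12.png'); cv2.imwrite('pics/w12z.png',cv2.resize(im[40:340,140:370],None,fx=2,fy=2,interpolation=cv2.INTER_CUBIC))
P=onplane('wrist',M,[(211,66),(274,54),(261.5,297.5),(313,290)],175);print(P.round(1).tolist(),P[:2].mean(0),P[2:].mean(0))
print(onplane('wrist',M,[(152.5,126),(350,96),(357,258),(205,334)],150).round(1).tolist())
E
```

```text
[[495.2, 396.7, 175.0], [552.2, 396.5, 175.0], [498.0, 155.8, 175.0], [554.7, 155.0, 175.0]] [523.73203986 396.63753836 175.        ] [526.35709153 155.42767258 175.        ]
[[421.3, 355.1, 150.0], [621.8, 348.6, 150.0], [611.7, 170.5, 150.0], [417.4, 100.4, 150.0]]
```

View pics/w12z.png

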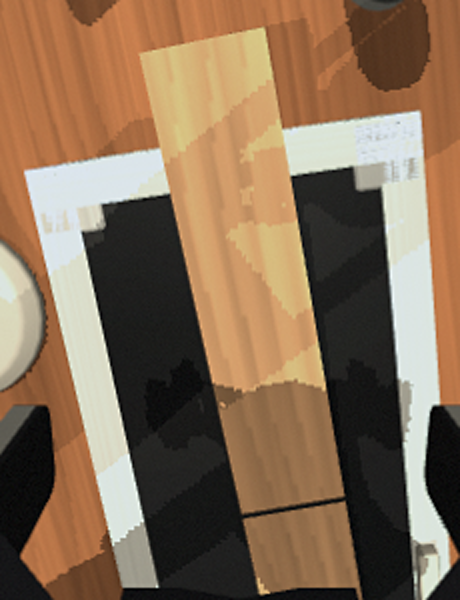

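```bash
python3 - <<'E'
from h import *
plan([(524.4,305,220,0.6)],3)
E
```

```text
(524.4, 305, 220, 0.6) [0.083, 0.016, 0.552, 0.001, -0.001, -0.377] rows>= 3.0
```

Emit:
{"fn": "carry_out", "kwargs": {"targets": [[[0.083,0.016,0.552,0.001,-0.001,-0.377,1],[0.083,0.016,0.552,0.001,-0.001,-0.377,1],[0.083,0.016,0.552,0.001,-0.001,-0.377,1],[0.083,0.016,0.552,0.001,-0.001,-0.377,1],[0.083,0.016,0.552,0.001,-0.001,-0.377,1],[0.083,0.016,0.552,0.001,-0.001,-0.377,1]]]}}

```text
clock: 16.6
tcp_pos: [525.2, 306.2, 221.9]
ee_rot: [2.207, 2.235, 0.005]
wrist_force: [-0.4, -0.6, 1.1]
gripper_width: 85.2
```

```bash
python3 - <<'E'
from h import *
s=sense();print(s['clock'],s['tcp_pos'],s['ee_rot'],s['wrist_force'],s['gripper_width'],s['qpos'])
im,M=snap('wrist','w13.png'); 
plan([(524.4,305,151,0.6)],4)
E
```

```text
16.6 [525.17823827 306.20232106 221.87889229] [2.20652958 2.23525262 0.00497268] [-0.42952499 -0.5553243   1.05273443] 85.19460701011013 [5.08834323e-01 3.75675357e-01 1.50368960e+00 2.14061285e-04
 1.25898933e+00 4.95836048e-01]
(524.4, 305, 151, 0.6) [-0.0076, -0.0063, 0.3574, 0.0078, -0.0048, 0.0053] rows>= 3.0
```

View pics/w13.png

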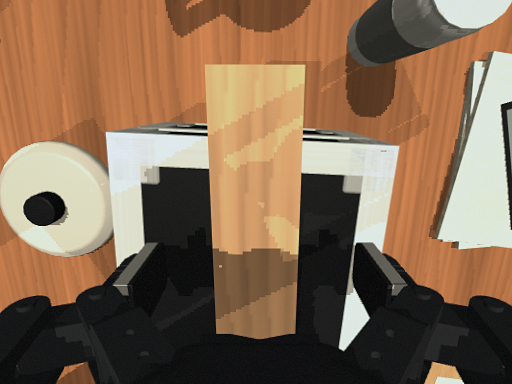

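```bash
python3 - <<'E'
from h import *
M=c2w('wrist'); T=T_tool()
im=cv2.imread('pics/w13.png').astype(int)
for r in (80,100,200,230,300): 
    g=np.abs(np.diff(im[r,190:320].sum(1))); i=np.argsort(g)[-4:]+190; print(r,sorted(i.tolist()))
P=onplane('wrist',M,[(205,66),(305,66),(210,230),(302,230),(215,305),(298,305)],175);print(P.round(1).tolist(), P.reshape(3,2,3).mean(1).round(1).tolist())
Q=(P-T[:3,3])@T[:3,:3]; print(Q.reshape(3,2,3).mean(1).round(1).tolist())
E
```

```text
80 [204, 205, 303, 304]
100 [205, 302, 303, 305]
200 [209, 210, 299, 300]
230 [210, 211, 298, 299]
300 [214, 255, 295, 296]
[[494.5, 395.4, 175.0], [551.6, 396.2, 175.0], [494.5, 294.9, 175.0], [554.8, 295.6, 175.0], [496.2, 238.1, 175.0], [554.8, 238.7, 175.0]] [[523.1, 395.8, 175.0], [524.6, 295.3, 175.0], [525.5, 238.4, 175.0]]
[[89.3, -1.3, 47.7], [-11.2, -1.1, 47.5], [-68.1, -0.9, 47.3]]
```

Emit:
{"fn": "carry_out", "kwargs": {"targets": [[[0,-0.003,0.15,0,0,0,1],[0,-0.003,0.28,0,0,0,1],[0,-0.003,0.335,0,0,0,1],[0,-0.003,0.345,0,0,0,1],[0,-0.003,0.345,0,0,0,1],[0,-0.003,0.345,0,0,0,1]]]}}

```text
clock: 17.15
tcp_pos: [524.6, 306.6, 152.8]
ee_rot: [2.206, 2.236, 0.005]
wrist_force: [0.2, 0.1, -0.3]
gripper_width: 85.5
```

```bash
python3 - <<'E'
from h import *
s=sense();print(s['clock'],s['tcp_pos'],s['ee_rot'],s['wrist_force'],s['gripper_width'])
im,M=snap('wrist','w14.png'); snap('scene','scene14.png')
cv2.imwrite('pics/s14z.png',cv2.resize(cv2.imread('pics/scene14.png')[60:210,200:400],None,fx=4,fy=4,interpolation=cv2.INTER_CUBIC))
E
```

```text
17.15 [524.63527991 306.5822224  152.77409197] [2.20565604 2.23625229 0.00547577] [ 0.18187106  0.10807536 -0.31645131] 85.53279096759455
```

View pics/w14.png

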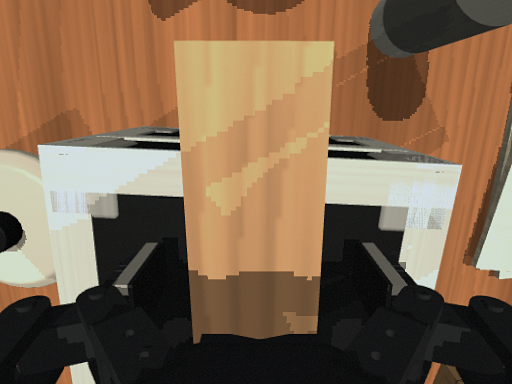

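View pics/s14z.png

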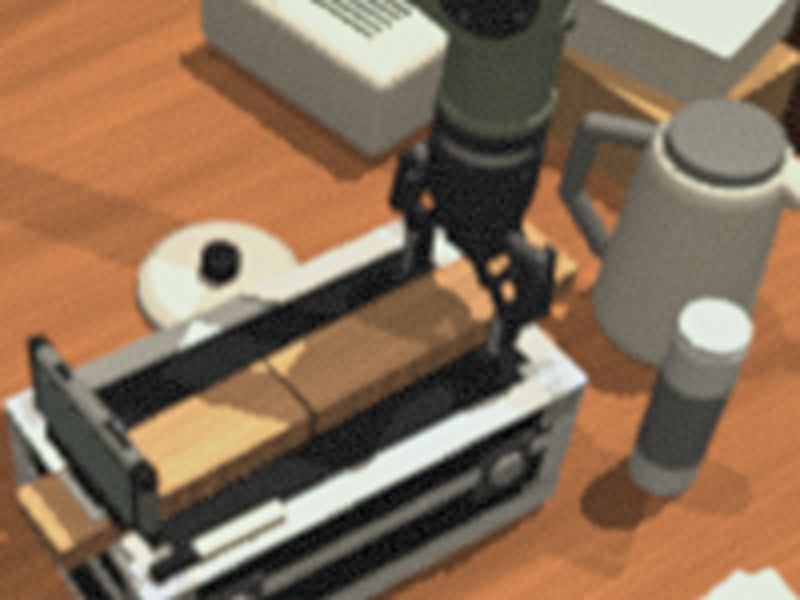

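Emit:
{"fn": "carry_out", "kwargs": {"targets": [[[0,-0.004,0.012,0,0,0,1],[0,-0.004,0.012,0,0,0,0.8],[0,-0.004,0.012,0,0,0,0.7],[0,-0.004,0.012,0,0,0,0.7],[0,-0.004,0.012,0,0,0,0.7]]], "squeeze": 20}}

```text
clock: 17.67
tcp_pos: [522.6, 306.0, 148.4]
ee_rot: [-2.206, -2.237, 0.0]
wrist_force: [-0.1, 0.0, 0.3]
gripper_width: 59.7
```

```bash
python3 - <<'E'
from h import *
s=sense();print(s['clock'],s['tcp_pos'],s['ee_rot'],s['wrist_force'],s['gripper_width'])
im,M=snap('wrist','w15.png')
E
```

```text
17.6667 [522.62168092 305.99429027 148.35492242] [-2.20552186e+00 -2.23662256e+00  1.11202183e-04] [-0.0854478   0.00278068  0.26000655] 59.682587023654115
```

View pics/w15.png

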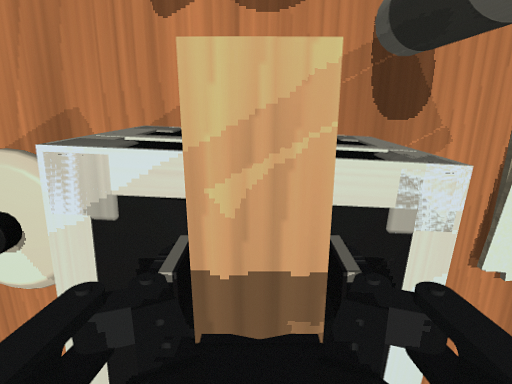

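Emit:
{"fn": "carry_out", "kwargs": {"targets": [[[0,0.002,0,0,0,0,0.65],[0,0.002,0,0,0,0,0.5],[0,0.002,0,0,0,0,0],[0,0.002,0,0,0,0,0],[0,0.002,0,0,0,0,0],[0,0.002,0,0,0,0,0]]], "squeeze": 80}}

```text
clock: 18.22
tcp_pos: [522.8, 306.0, 148.8]
ee_rot: [-2.206, -2.236, 0.0]
wrist_force: [-2.3, -0.4, 5.6]
gripper_width: 54.8
```

```bash
python3 - <<'E'
from h import *
s=sense();print(s['clock'],s['tcp_pos'],s['ee_rot'],s['wrist_force'],s['ft_torque'],s['gripper_width'])
im,M=snap('wrist','w16.png'); 
for n in ['scene','top']:
  im,M=snap(n,n+'16.png')
  for l in ['plank_line','case_edge','plank_socket','tub','tub_rim']:
    r=pinpoint(n,l); print(n,l,[(W(M,q['at']).round(1).tolist(),round(q['score'],2)) for q in r[:1]])
cv2.imwrite('pics/s16z.png',cv2.resize(cv2.imread('pics/scene16.png')[60:260,180:380],None,fx=3,fy=3,interpolation=cv2.INTER_CUBIC))
E
```

```text
18.2167 [522.76861811 305.98328123 148.77970968] [-2.20579119e+00 -2.23577874e+00  3.43785890e-04] [-2.26596072 -0.37548833  5.59409024] [-0.17049485  0.50317108 -0.18594126] 54.80069512277416
scene plank_line [([526.4, 155.5, 173.6], 0.82)]
scene case_edge [([505.5, -5.4, 149.8], 0.74)]
scene plank_socket [([527.8, -0.6, 174.4], 0.61)]
scene tub [([503.4, -156.8, 1.8], 0.68)]
scene tub_rim [([502.2, -157.9, 118.8], 0.67)]
top plank_line [([522.8, 157.0, 175.8], 0.61)]
top case_edge [([507.2, -5.6, 149.3], 0.67)]
top plank_socket [([525.6, 0.1, 172.2], 0.66)]
top tub [([497.3, -157.1, 1.8], 0.91)]
top tub_rim [([500.5, -157.5, 121.8], 0.56)]
```

View pics/s16z.png

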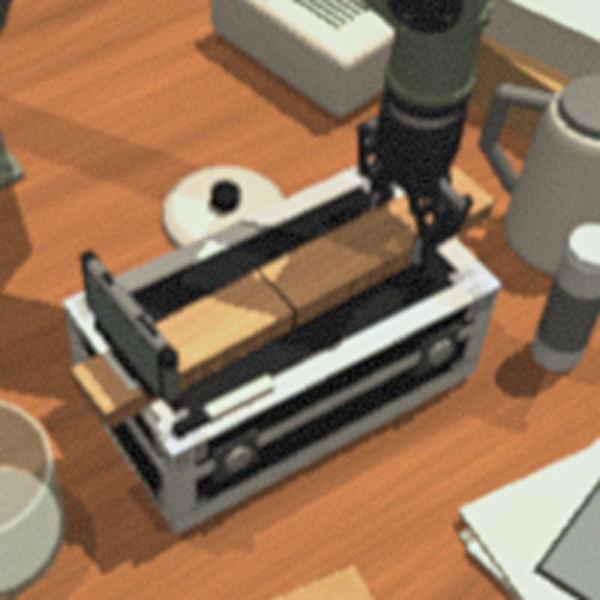

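View pics/w16.png

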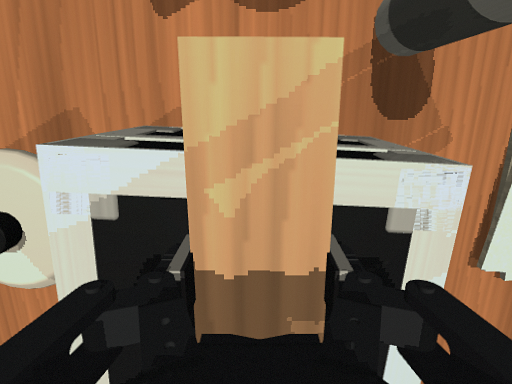

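Emit:
{"fn": "carry_out", "kwargs": {"targets": [[[-0.015,-0.0007,0,0,0,0.002,0],[-0.045,-0.0021,0,0,0,0.005,0],[-0.08,-0.0037,0,0,0,0.009,0],[-0.12,-0.0056,0,0,0,0.0135,0],[-0.16,-0.0075,0,0,0,0.018,0],[-0.2,-0.0093,0,0,0,0.0225,0],[-0.24,-0.0112,0,0,0,0.027,0],[-0.28,-0.013,0,0,0,0.0315,0],[-0.32,-0.0149,0,0,0,0.036,0],[-0.36,-0.0168,0,0,0,0.0405,0],[-0.39,-0.0182,0,0,0,0.044,0],[-0.4,-0.0187,0,0,0,0.045,0]]]}}

```text
clock: 19.87
tcp_pos: [521.4, 227.1, 148.8]
ee_rot: [-2.231, -2.21, -0.007]
wrist_force: [0.4, 6.0, 3.0]
gripper_width: 54.7
```

```bash
python3 - <<'E'
from h import *
s=sense();print(s['clock'],s['tcp_pos'],s['ee_rot'],s['wrist_force'],s['ft_torque'],s['gripper_width'])
for n in ['scene','top']:
  im,M=snap(n,n+'17.png')
  for l in ['plank_line','case_edge','plank_socket']:
    r=pinpoint(n,l); print(n,l,[(W(M,q['at']).round(1).tolist(),round(q['score'],2)) for q in r[:1]])
cv2.imwrite('pics/s17z.png',cv2.resize(cv2.imread('pics/scene17.png')[60:260,140:340],None,fx=3,fy=3,interpolation=cv2.INTER_CUBIC))
plan([(518,156,s['tcp_pos'][2],-1.7)],4)
E
```

```text
19.8667 [521.4210839  227.07978097 148.8437896 ] [-2.23106118 -2.21027656 -0.00684396] [0.4415496  5.95567321 2.99822412] [ 0.77023224  0.178881   -0.06725523] 54.65467127936768
scene plank_line [([520.0, 78.0, 173.4], 0.87)]
scene case_edge [([511.5, -5.5, 151.6], 0.88)]
scene plank_socket [([522.6, -81.5, 174.7], 0.76)]
top plank_line [([519.6, 81.8, 172.2], 0.86)]
top case_edge [([508.3, -4.8, 148.4], 0.8)]
top plank_socket [([519.2, -74.6, 170.9], 0.58)]
(518, 156, np.float64(148.84378959804613), -1.7) [-0.354, -0.0136, -0.0009, 0.0038, -0.0039, 0.042] rows>= 2.0
```

View pics/s17z.png

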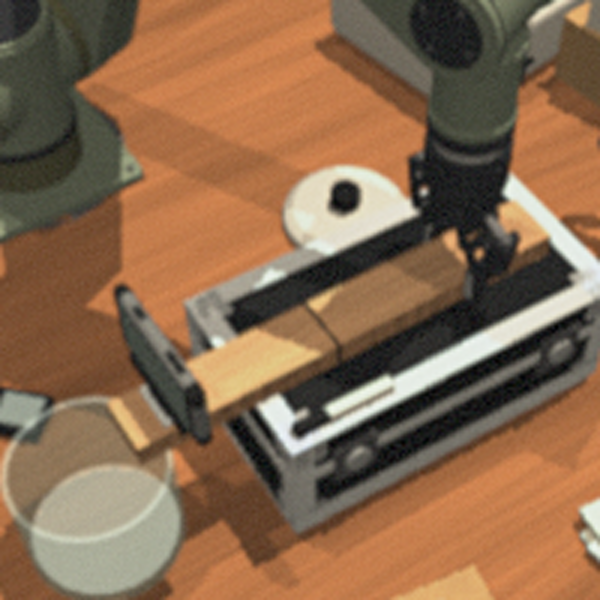

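Emit:
{"fn": "carry_out", "kwargs": {"targets": [[[-0.015,-0.0006,0,0,0,0.002,0],[-0.045,-0.0017,0.001,0,0,0.005,0],[-0.08,-0.003,0.002,0,0,0.009,0],[-0.12,-0.0046,0.002,0,0,0.0135,0],[-0.155,-0.006,0.002,0,0,0.018,0],[-0.19,-0.0073,0.002,0,0,0.0225,0],[-0.225,-0.0086,0.002,0,0,0.027,0],[-0.26,-0.01,0.002,0,0,0.0315,0],[-0.295,-0.0113,0.002,0,0,0.036,0],[-0.325,-0.0125,0.002,0,0,0.04,0],[-0.345,-0.0133,0.002,0,0,0.042,0],[-0.35,-0.0135,0.002,0,0,0.042,0]]]}}

```text
clock: 21.27
tcp_pos: [517.7, 157.3, 148.8]
ee_rot: [-2.254, -2.186, -0.006]
wrist_force: [1.1, 8.6, 6.7]
gripper_width: 54.5
```

```bash
python3 - <<'E'
from h import *
s=sense();print(s['clock'],s['tcp_pos'],s['ee_rot'],s['wrist_force'],s['ft_torque'],s['gripper_width'])
snap('wrist','w18.png')
for n in ['scene','top']:
  im,M=snap(n,n+'18.png')
  for l in ['plank_line','case_edge','plank_socket','tub_rim','handset_top']:
    r=pinpoint(n,l); print(n,l,[(W(M,q['at']).round(1).tolist(),round(q['score'],2)) for q in r[:1]])
cv2.imwrite('pics/s18z.png',cv2.resize(cv2.imread('pics/scene18.png')[110:250,140:300],None,fx=4,fy=4,interpolation=cv2.INTER_CUBIC))
cv2.imwrite('pics/t18z.png',cv2.resize(cv2.imread('pics/top18.png')[150:260,160:370],None,fx=3.8,fy=3.8,interpolation=cv2.INTER_CUBIC))
E
```

```text
21.2667 [517.7319573  157.34300112 148.817757  ] [-2.25390995 -2.18613941 -0.00598643] [1.11086839 8.60418346 6.65305347] [ 1.240774    0.2484497  -0.12212272] 54.53725114264311
scene plank_line [([512.7, 5.8, 173.6], 0.89)]
scene case_edge [([508.0, -5.8, 153.2], 0.8)]
scene plank_socket [([508.4, -148.1, 176.1], 0.68)]
scene tub_rim []
scene handset_top [([509.4, -144.0, 265.7], 0.59)]
top plank_line [([509.1, 12.8, 176.3], 0.86)]
top case_edge [([506.5, -7.9, 149.4], 0.8)]
top plank_socket [([507.6, -145.4, 175.2], 0.67)]
top tub_rim [([503.1, -156.9, 124.4], 0.82)]
top handset_top [([503.3, -143.6, 267.2], 0.65)]
```

View pics/s18z.png

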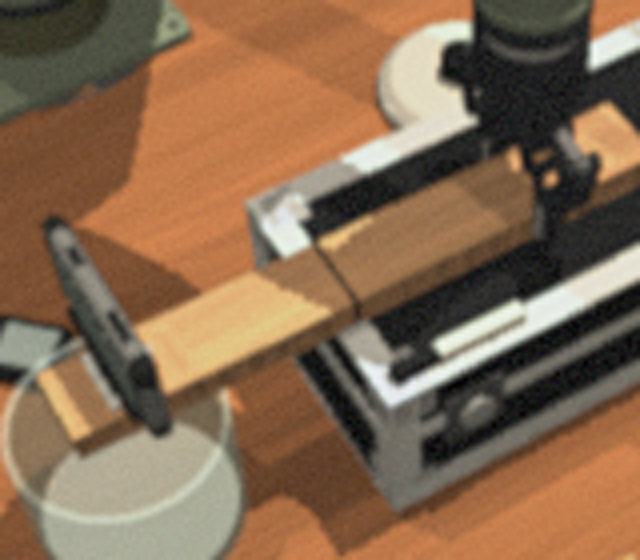

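View pics/t18z.png

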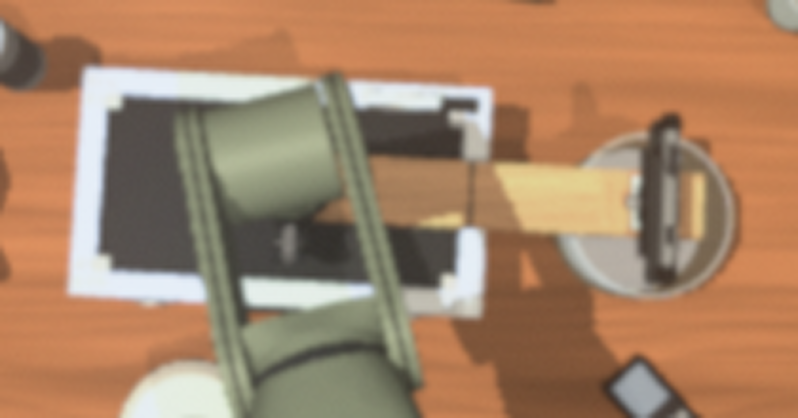

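```bash
python3 - <<'E'
from h import *
def run(n,line,edge,s,x,y):
    M=c2w(n); f=lambda L:[(x+(a+.5)/s-.5,y+(b+.5)/s-.5) for a,b in L]
    P=onplane(n,M,f(line),175); E=onplane(n,M,f(edge),150); print(n,P.round(1).tolist(),E.round(1).tolist())
    m=P.mean(0); t=(E[1]-E[0])[:2]; t/=np.linalg.norm(t); d=(m-E[0])[:2]; nrm=np.array([-t[1],t[0]]); print('gap',d@nrm, 'line yaw',np.degrees(np.arctan2(*(P[1]-P[0])[[1,0]])),'edge yaw',np.degrees(np.arctan2(t[1],t[0])))
run('scene',[(314,246),(358,313)],[(248,204),(397,405)],4,140,110)
run('top',[(471,228),(471,161)],[(481,318),(493,90)],3.8,160,150)
E
```

```text
scene [[488.1, 6.9, 175.0], [551.2, 2.2, 175.0]] [[412.8, -3.6, 150.0], [610.8, -6.8, 150.0]]
gap 9.89562864107224 line yaw -4.253346314974375 edge yaw -0.9348065897704213
top [[483.9, 7.3, 175.0], [541.5, 8.1, 175.0]] [[407.0, -4.1, 150.0], [606.8, -12.1, 150.0]]
gap 15.982526539865145 line yaw 0.7686386322202902 edge yaw -2.290021710993326
```

Emit:
{"fn": "carry_out", "kwargs": {"targets": [[[-0.015,-0.0003,0,0,0,0,0],[-0.035,-0.0007,0,0,0,0,0],[-0.05,-0.001,0,0,0,0,0],[-0.05,-0.001,0,0,0,0,0],[-0.05,-0.001,0,0,0,0,0]]]}}

```text
clock: 22.33
tcp_pos: [517.1, 147.3, 148.8]
ee_rot: [-2.254, -2.187, -0.005]
wrist_force: [0.5, 7.4, 7.7]
gripper_width: 54.8
```

```bash
python3 - <<'E'
from h import *
s=sense();print(s['clock'],s['tcp_pos'],s['ee_rot'],s['wrist_force'],s['ft_torque'],s['gripper_width'])
acc={}
for n in ['scene','top']:
  ims=[]
  for k in range(3):
    im,M=snap(n,n+'19.png'); ims.append(im.astype(float))
    for l in ['plank_line','case_edge']:
      r=pinpoint(n,l); print(n,l,[(W(M,q['at']).round(1).tolist(),round(q['score'],2)) for q in r[:1]])
  acc[n]=cv2.cvtColor(np.mean(ims,0).astype(np.uint8),cv2.COLOR_RGB2BGR); cv2.imwrite('pics/%s19m.png'%n,acc[n])
cv2.imwrite('pics/s19z.png',cv2.resize(acc['scene'][160:220,195:265],None,fx=10,fy=10,interpolation=cv2.INTER_CUBIC))
cv2.imwrite('pics/t19z.png',cv2.resize(acc['top'][165:240,260:320],None,fx=8,fy=8,interpolation=cv2.INTER_CUBIC))
E
```

```text
22.3333 [517.14304969 147.32094416 148.80070961] [-2.25355159 -2.18713322 -0.00468434] [0.53354966 7.39902233 7.69907121] [ 0.98193626  0.28578477 -0.18365004] 54.81282017790659
scene plank_line [([514.4, -3.1, 171.8], 0.7)]
scene case_edge [([508.0, -6.9, 152.8], 0.79)]
scene plank_line [([511.6, -0.7, 173.7], 0.9)]
scene case_edge [([508.4, -5.3, 150.7], 0.55)]
scene plank_line [([515.7, -2.0, 175.1], 0.57)]
scene case_edge [([508.5, -6.6, 149.7], 0.55)]
top plank_line [([513.0, 1.2, 175.1], 0.56)]
top case_edge [([507.7, -6.2, 150.1], 0.74)]
top plank_line [([509.5, -0.4, 176.4], 0.9)]
top case_edge [([508.5, -5.9, 150.3], 0.59)]
top plank_line [([512.5, 1.9, 175.9], 0.83)]
top case_edge [([510.0, -8.9, 149.7], 0.74)]
```

View pics/s19z.png

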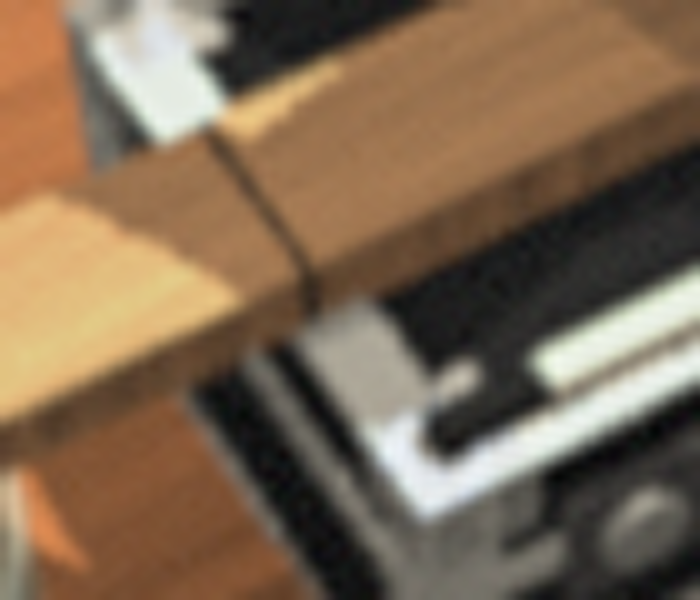

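View pics/t19z.png

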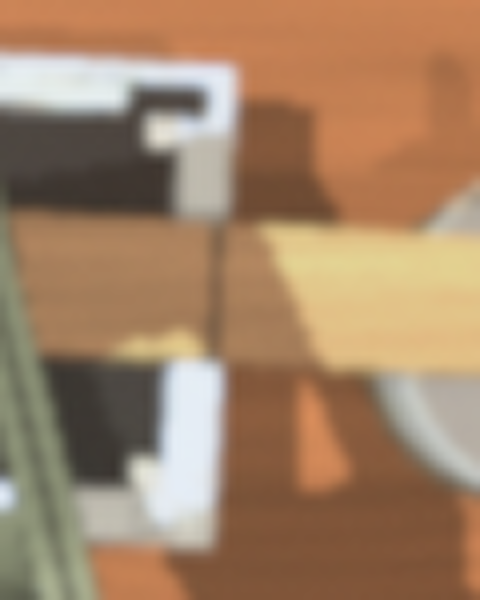

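```bash
python3 - <<'E'
from h import *
def F(L,s,x,y): return [(x+(a+.5)/s-.5,y+(b+.5)/s-.5) for a,b in L]
def edge_gap(P,E):
    t=(E[1]-E[0])[:2]; t/=np.linalg.norm(t); return [round(float((p-E[0])[:2]@np.array([-t[1],t[0]])),1) for p in P]
M=c2w('scene')
E=onplane('scene',M,F([(302,342),(425,520)],10,195,160),150); E2=onplane('scene',M,F([(92,30),(425,520)],10,195,160),150)
B=onplane('scene',M,F([(313,313)],10,195,160),150); L=onplane('scene',M,F([(210,133),(311,278)],10,195,160),175)
print(E.round(1).tolist(),E2.round(1).tolist(),B.round(1),L.round(1).tolist()); print(edge_gap(B,E),edge_gap(B,E2),edge_gap(L,E),edge_gap(L,E2))
M=c2w('top')
E=onplane('top',M,F([(216,548),(238,65)],8,260,165),150); L=onplane('top',M,F([(211,355),(220,225)],8,260,165),175)
print(E.round(1).tolist(),L.round(1).tolist(),edge_gap(L,E))
E
```

```text
[[545.1, -9.0, 150.0], [609.9, -11.8, 150.0]] [[422.1, -2.1, 150.0], [609.9, -11.8, 150.0]] [[538.7  -1.6 150. ]] [[489.3, -1.8, 175.0], [544.7, -4.4, 175.0]]
[7.0] [6.5] [4.7, 4.5] [3.8, 4.1]
[[407.8, -5.2, 150.0], [609.0, -11.9, 150.0]] [[486.3, -0.4, 175.0], [539.4, -3.3, 175.0]] [7.5, 6.2]
```

Emit:
{"fn": "carry_out", "kwargs": {"targets": [[[-0.01,0,0,0,0,0,0],[-0.02,0,0,0,0,0,0],[-0.026,0,0,0,0,0,0],[-0.026,0,0,0,0,0,0],[-0.026,0,0,0,0,0,0],[-0.026,0,0,0,0,0,0]]]}}

```text
clock: 23.73
tcp_pos: [517.0, 142.5, 148.8]
ee_rot: [-2.253, -2.187, -0.005]
wrist_force: [0.7, 7.8, 7.4]
gripper_width: 54.6
```

```bash
cat > chk.py <<'E'
from h import *
import sys
t=sys.argv[1]
s=sense();print(s['clock'],s['tcp_pos'],s['ee_rot'],s['wrist_force'],s['ft_torque'],s['gripper_width'])
acc={}
for n in ['scene','top']:
  ims=[];pl={'plank_line':[],'case_edge':[],'plank':[],'holder':[],'plank_socket':[]}
  for k in range(4):
    im,M=snap(n,n+t+'.png'); ims.append(im.astype(float))
    for l in pl:
      r=pinpoint(n,l)
      if r and r[0]['score']>.5: pl[l].append(W(M,r[0]['at']))
  for l in pl: print(n,l,np.round(pl[l],0).tolist(), np.mean(pl[l],0).round(1) if pl[l] else '')
  acc[n]=cv2.cvtColor(np.mean(ims,0).astype(np.uint8),cv2.COLOR_RGB2BGR); cv2.imwrite('pics/%s%sm.png'%(n,t),acc[n])
cv2.imwrite('pics/s%sz.png'%t,cv2.resize(acc['scene'][160:220,195:265],None,fx=10,fy=10,interpolation=cv2.INTER_CUBIC))
cv2.imwrite('pics/t%sz.png'%t,cv2.resize(acc['top'][165:240,260:320],None,fx=8,fy=8,interpolation=cv2.INTER_CUBIC))
E
python3 chk.py 20
```

```text
23.7333 [516.98727402 142.54596175 148.81456445] [-2.25331519 -2.18668998 -0.00543487] [0.7323826  7.76182821 7.36175734] [ 1.15726635  0.286016   -0.20569486] 54.57163560984175
scene plank_line [[507.0, 12.0, 153.0], [511.0, -8.0, 172.0], [515.0, -9.0, 171.0], [516.0, -9.0, 172.0]] [512.2  -3.3 167.1]
scene case_edge [[510.0, -9.0, 152.0], [510.0, -8.0, 151.0], [506.0, -6.0, 148.0], [507.0, -6.0, 148.0]] [508.2  -7.2 149.8]
scene plank [[509.0, 11.0, 147.0], [511.0, 10.0, 151.0], [510.0, 11.0, 150.0], [507.0, 13.0, 149.0]] [509.5  11.1 149.4]
scene holder [[508.0, -162.0, 174.0], [507.0, -164.0, 174.0], [507.0, -163.0, 174.0], [509.0, -162.0, 173.0]] [ 507.8 -162.8  173.8]
scene plank_socket [[510.0, -166.0, 174.0], [511.0, -162.0, 175.0], [511.0, -160.0, 177.0], [508.0, -163.0, 175.0]] [ 510.1 -162.7  175. ]
top plank_line [[513.0, -3.0, 175.0], [512.0, -2.0, 175.0], [512.0, -3.0, 174.0], [513.0, -4.0, 176.0]] [512.4  -3.1 175. ]
top case_edge [[509.0, -7.0, 153.0], [509.0, -6.0, 149.0], [506.0, -6.0, 152.0], [509.0, -8.0, 148.0]] [508.3  -6.7 150.6]
top plank [[514.0, 11.0, 149.0], [511.0, 15.0, 148.0], [511.0, 13.0, 149.0], [513.0, 13.0, 150.0]] [512.2  13.  149.1]
top holder [[511.0, -161.0, 171.0], [512.0, -163.0, 172.0], [510.0, -162.0, 178.0], [511.0, -161.0, 175.0]] [ 510.9 -161.8  174. ]
top plank_socket [[507.0, -161.0, 172.0], [505.0, -160.0, 173.0], [507.0, -159.0, 174.0], [509.0, -161.0, 177.0]] [ 507.  -160.3  174. ]
```

View pics/s20z.png

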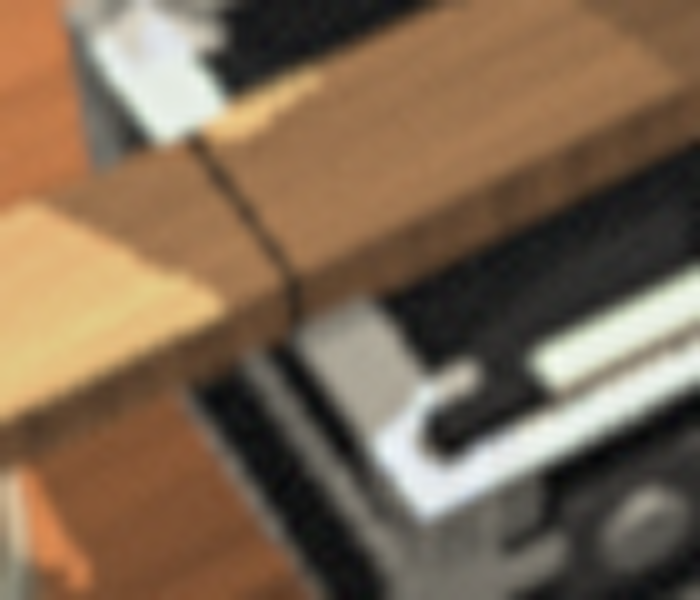

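View pics/t20z.png

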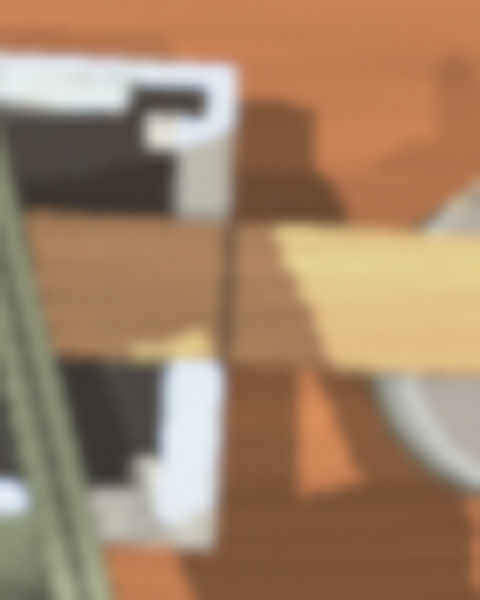

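```bash
python3 - <<'E'
from h import *
def F(L,s,x,y): return [(x+(a+.5)/s-.5,y+(b+.5)/s-.5) for a,b in L]
def edge_gap(P,E):
    t=(E[1]-E[0])[:2]; t/=np.linalg.norm(t); return [round(float((p-E[0])[:2]@np.array([-t[1],t[0]])),1) for p in P]
M=c2w('scene')
E2=onplane('scene',M,F([(92,30),(425,520)],10,195,160),150)
B=onplane('scene',M,F([(296,325)],10,195,160),150); L=onplane('scene',M,F([(193,142),(294,285)],10,195,160),175)
print(B.round(1),L.round(1).tolist(),edge_gap(B,E2),edge_gap(L,E2))
M=c2w('top')
E=onplane('top',M,F([(216,548),(238,65)],8,260,165),150); L=onplane('top',M,F([(226,355),(232.5,225)],8,260,165),175)
print(L.round(1).tolist(),edge_gap(L,E))
E
```

```text
[[539.5  -7.4 150. ]] [[489.4, -7.1, 175.0], [544.2, -9.2, 175.0]] [0.8] [-1.5, -0.8]
[[486.5, -6.5, 175.0], [539.5, -8.4, 175.0]] [1.4, 1.1]
```

View pics/scene20.png

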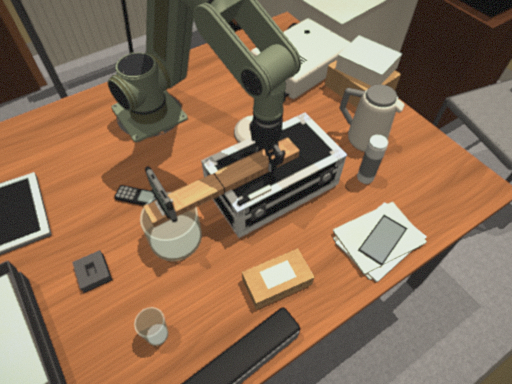

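Emit:
{"fn": "carry_out", "kwargs": {"targets": [[[0,0,0,0,0,0,0],[0,0,0,0,0,0,0],[0,0,0,0,0,0,0],[0,0,0,0,0,0,0],[0,0,0,0,0,0,0],[0,0,0,0,0,0,0]]]}}

```text
clock: 26.63
tcp_pos: [517.0, 142.5, 148.8]
ee_rot: [-2.253, -2.187, -0.005]
wrist_force: [-0.1, 8.0, 7.7]
gripper_width: 54.6
```

```bash
python3 - <<'E'
from h import *
s=sense();print(s['clock'],s['tcp_pos'],s['joint_vel'].round(3),s['wrist_force'],s['gripper_width'])
snap('top','top21.png')
print(finish_job())
E
```

```text
26.6333 [516.98963154 142.53200552 148.80601551] [-0.002  0.001 -0.001 -0.002  0.001  0.001] [-0.07141117  7.95772793  7.69638119] 54.641656893676355
the job is handed in; nothing more can be done
None
```

View pics/top21.png

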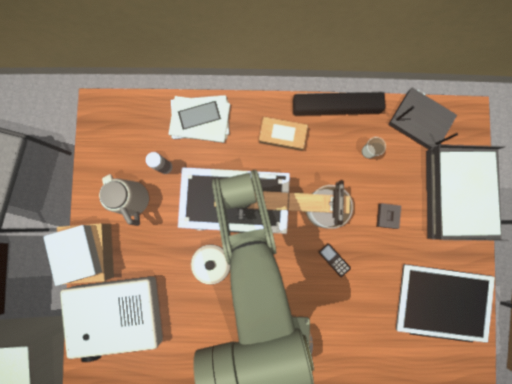

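I pulled the holder out of the desk base, plugged it home in the plank's outer socket and let go. I then gripped the plank's inner part at 80 N and slid it out 163 mm. The job was handed in at 26.6 s with the plank still held.

**Holder:** The shoulder met the rim at the computed height, with about 10 N of contact. It measured at the socket to within about 3 mm afterwards.

**Line position:** Measured in the picture, the line is within about 1.5 mm of the case's edge, with a mean of about +0.3 mm short. The measurements did not all agree:
- Pixel measurements ranged from -1.5 to +1.4 mm.
- The trained network in the top view had the line about 3.6 mm short of the edge, while in the scene view it had it about 1 mm past. One scene reading was a clear outlier and was left out.

**Handset over the tub:** It stands near (509, -162), and the tub's centre is near (503, -157).

**Turn while sliding:** The plank lay about 2.6° askew to the case, so I turned it square to the edge as it slid. It was therefore not a pure straight-line push.

**Last state:** The tool height had stayed constant and the joints were still. The wrist force was about 11 N, mostly friction from the slide and a light downward press. I saw nothing else moved in the last pictures, though I did not measure the bystanders' positions.

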